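# Find the sample bottle with the loose cap

## Task

One of the four sample bottles in the rack was left with its screw cap loose. Find it by trying caps anticlockwise with a light hand, about 0.35 N m: a good cap must hold and its seal must not be sheared, the loose one should give clearly, by 15 to 80 degrees. Then stand that bottle upright in the middle of the empty grey tray to be capped again, and leave the other bottles in the rack and the vials, pen and tape where they are.

Things in the scene. Friction and masses are not known exactly. Their poses are not given: they have to be found in the camera images.
- rack: Grey metal bottle rack, heavy, does not shift: two square plates 152 x 152 mm, one above the other, with four square pockets 48 mm wide, their centres 43 mm either side of the middle in x and y of its frame. Pocket floors are 10 mm, the upper plate's top 48 mm above the worktop (nuts on it 4 mm more). Origin: centre of its underside; axes parallel to its sides, z up.
- tray: Empty shallow grey plastic tray for bottles to be capped again, fixed: 100 x 100 mm outside (rim 109 mm), 23 mm high, walls and floor 4 mm thick (inside 92 x 92 mm, floor top 4 mm above the worktop). Origin: centre of its underside; axes parallel to its sides, z up.
- bottle_a_mid (a point): One of four like bottles (about 190 g), upright in a rack pocket with 1 mm play all round (3 degrees either way): square white body 46 x 46 mm, sides flat to 80 mm above the foot, then a low shoulder; black ribbed round screw cap 36 mm across, 24 mm tall, from 90 to 114 mm (its top) above the foot. The point: on the axis, 57 mm above the foot, 45 mm below the cap's middle; axes parallel to the flat sides, z up.
- bottle_b_mid (a point): One of four like bottles (about 190 g), upright in a rack pocket with 1 mm play all round (3 degrees either way): square white body 46 x 46 mm, sides flat to 80 mm above the foot, then a low shoulder; black ribbed round screw cap 36 mm across, 24 mm tall, from 90 to 114 mm (its top) above the foot. The point: on the axis, 57 mm above the foot, 45 mm below the cap's middle; axes parallel to the flat sides, z up.
- bottle_c_mid (a point): One of four like bottles (about 190 g), upright in a rack pocket with 1 mm play all round (3 degrees either way): square white body 46 x 46 mm, sides flat to 80 mm above the foot, then a low shoulder; black ribbed round screw cap 36 mm across, 24 mm tall, from 90 to 114 mm (its top) above the foot. The point: on the axis, 57 mm above the foot, 45 mm below the cap's middle; axes parallel to the flat sides, z up.
- bottle_d_mid (a point): One of four like bottles (about 190 g), upright in a rack pocket with 1 mm play all round (3 degrees either way): square white body 46 x 46 mm, sides flat to 80 mm above the foot, then a low shoulder; black ribbed round screw cap 36 mm across, 24 mm tall, from 90 to 114 mm (its top) above the foot. The point: on the axis, 57 mm above the foot, 45 mm below the cap's middle; axes parallel to the flat sides, z up.
- cap_a (a joint): Turn of bottle a's screw cap over the sealing disc under it, rad: 0 at the start, growing as it is unscrewed (anticlockwise from above). A loose cap gives at under 0.2 N m, with only a light drag after that; a well tightened cap is pressed fast to its disc and does not slip on it. Nothing springs it back.
- disc_a (a joint): Turn of the thin white sealing disc (31 mm across, 1.4 mm, in the gap under the cap) on the lip of bottle a, rad: 0 while sealed, growing anticlockwise from above. With a tight cap it carries the cap's torque: it holds to about 0.6 N m at least, then shears off the lip. A test of 0.3 to 0.4 N m does it no harm.
- cap_b (a joint): Turn of bottle b's screw cap over the sealing disc under it, rad: 0 at the start, growing as it is unscrewed (anticlockwise from above). A loose cap gives at under 0.2 N m, with only a light drag after that; a well tightened cap is pressed fast to its disc and does not slip on it. Nothing springs it back.
- disc_b (a joint): Turn of the thin white sealing disc (31 mm across, 1.4 mm, in the gap under the cap) on the lip of bottle b, rad: 0 while sealed, growing anticlockwise from above. With a tight cap it carries the cap's torque: it holds to about 0.6 N m at least, then shears off the lip. A test of 0.3 to 0.4 N m does it no harm.
- cap_c (a joint): Turn of bottle c's screw cap over the sealing disc under it, rad: 0 at the start, growing as it is unscrewed (anticlockwise from above). A loose cap gives at under 0.2 N m, with only a light drag after that; a well tightened cap is pressed fast to its disc and does not slip on it. Nothing springs it back.
- disc_c (a joint): Turn of the thin white sealing disc (31 mm across, 1.4 mm, in the gap under the cap) on the lip of bottle c, rad: 0 while sealed, growing anticlockwise from above. With a tight cap it carries the cap's torque: it holds to about 0.6 N m at least, then shears off the lip. A test of 0.3 to 0.4 N m does it no harm.
- cap_d (a joint): Turn of bottle d's screw cap over the sealing disc under it, rad: 0 at the start, growing as it is unscrewed (anticlockwise from above). A loose cap gives at under 0.2 N m, with only a light drag after that; a well tightened cap is pressed fast to its disc and does not slip on it. Nothing springs it back.
- disc_d (a joint): Turn of the thin white sealing disc (31 mm across, 1.4 mm, in the gap under the cap) on the lip of bottle d, rad: 0 while sealed, growing anticlockwise from above. With a tight cap it carries the cap's torque: it holds to about 0.6 N m at least, then shears off the lip. A test of 0.3 to 0.4 N m does it no harm.
- vial_0: A small glass sample vial, 24 mm across and 62 mm tall, standing beside the rack; origin at its foot.
- vial_1: Another vial of the same size, standing beside the first; origin at its foot.
- pen: A thin ball pen, 145 mm long, 11 mm wide, lying in front of the rack; origin at the middle of its underside.
- tape: A roll of black tape lying flat, 62 mm across, 19 mm high, beside the tray; origin at the middle of its underside.
There are look-alikes about, which are no part of the job. What is shaped like the part that bears bottle_d_mid but green or pink is not meant.

How it is judged:
By the outcome, as a careful person would: the job done as asked, in the order asked, and still so for the second after the job is handed in, with the robot touching nothing.
It also fails if it takes over 69 s, if anything falls off the work surface, if the arm or the gripper's body presses on something with over 40 N, if the wrist force passes 120 N, or if a joint passes its speed limit or range.

## Robot

A 6-joint arm with a two-finger parallel gripper is mounted at the origin on a cart in front of the work surface, level with it; the furniture and walls round the work are solid. World frame = base frame: x ahead of the robot, y to its left, z up, the work surface at z = 0. Lengths are in m, angles in rad, forces in N, time in s.
With the tool pointing down it reaches from about 0.35 to 0.925 m from the base axis. Payload 6.4 kg.
Tool frame: the origin (TCP) lies midway between the tips of the shut fingers; the grasp point (between the pads) lies 19 mm behind it (env.pinch_z is the distance from the TCP to the grasp point, in m); z points along the fingers, y is the direction in which the jaws open and shut (so a half turn about z gives the same grasp; the last joint's range is limited). The gripper opens to 85 mm and grips with 20 to 120 N. Pads are 22 mm wide; open, the fingers measure 114 mm over their backs; the gripper's body (76 mm by 85 mm) begins 54 mm behind the grasp point. The pads swing forward as they close: fully open they stand 13 mm farther back than shut.
Start: joints at [-1.473, 0.245, 1.558, -0, 1.339, -0.174], TCP at [0.175, -0.626, 0.201] pointing down, gripper open.
Joint ranges: [-3.13, 3.13], [-1.02, 2.26], [0.13, 2.54], [-0.95, 4.09], [0.21, 2.88], [-2.74, 2.74]. Speed limits (rad/s): [2.57, 2.57, 3.14, 3.14, 3.14, 3.14].

## Interface

Orientations are given as a unit quaternion [w, x, y, z].
In Python, from station import env, cams gives the robot as it stands. The module is installed in compiled form; this text tells all that it offers.
- The arm moves only by the tool apply_moves, never from a script. Its argument "deltas" is a list of rows, each a list of 3 entries, a list of its own where there are three numbers: the shift along the tool's x, y, z in mm, then the turn about the tool's z in rad, then the opening, from 0 (shut) to 1 (fully open). In form: [[[tx, ty, tz], twist, claw], ...]. A call has 1 to 5 rows; each row is the pose to reach, as a shift and turn from the pose commanded when the call began, along the tool's axes at that moment; what a row does not reach only later rows make up. A row lasts 1/8 s, in which the tool goes at most 62.5 mm and 10.7 degrees, less where a joint would pass 70% of its speed; a pose out of reach is approached as far as the arm can. A call with a gripper value outside its range is refused whole. The fingers move at their own pace and stop on an object; the grip force is fixed at half the most. Time passes only in rows, so rows that repeat a pose let the fingers close. It gives the time, the measured TCP pose, the force and the opening at its end, in the units of the state.
- env.sense(): the state, without advancing time (a new reading comes with each control period).
- cams.grab_frame(name): name is "scene" or "side" or "wrist"; returns a dict with "image" (384x512x3 uint8, blue, green, red), "intrinsics" (3x3 intrinsics, pixels), "k1" (the pictures are not rectified: a ray, as slopes to the right and down, at radius r is drawn at 1 + k1 r^2 times it, then the intrinsics apply), "view" (4x4, takes a point from world to camera coordinates); the wrist camera has in their place "hand_eye" (4x4, takes a point from camera to tool coordinates, whose origin is the TCP and whose axes are the flange's). Camera axes: x right, y down, z forward; pixel columns grow to the right and rows downward; lengths in m; the calibration is good to about 2 mm. A picture is of the moment at which its call begins: read the wrist's pose just before it. There is no depth.
- env.close_job(): hands the job in, once; it reports no verdict.
The state is a dict: "time_s": time; "joint_pos": joint angles; "joint_velocities": joint speeds; "joint_torque": joint torques, N m; "ee_pos": TCP position; "tool_rot": TCP orientation; "force": force on the tool from outside, world axes, zero at the start; "moment": the same for the moment, N m; "width": finger opening in m.
Only numpy, scipy, OpenCV 4.12 (cv2) and the standard library are available. Lean on these libraries where they do the work, as an engineer would, in place of code of your own. Each camera call takes 0.05 s, during which the arm holds its last target.

## Working session

There is one attempt and no reset: what is moved stays moved. The work goes in short steps, Python scripts to look and compute and a tool call to move; the robot and the scene stay as the last step left them, time stands still between calls to the robot, and variables do not carry over. Pictures are saved under pics/ and viewed, and the job is handed in when it is done.

Besides the shell and the picture viewer there is one more tool, called after "Request:" as name(argument=value, ...), one argument or row to a line, values as JSON. apply_moves: Moves the arm, as the interface text tells. Its arguments: {"type":"object","properties":{"deltas":{"type":"array"}},"required":["deltas"]}

```bash
mkdir -p pics; ls
python3 - <<'E'
from station import env,cams
import cv2
s=env.sense()
for k,v in s.items(): print(k,v)
print(env.pinch_z)
for n in ["scene","side","wrist"]:
    f=cams.grab_frame(n)
    cv2.imwrite(f"pics/{n}0.png",f["image"])
    print(n,f["intrinsics"],f["k1"],f.get("view",f.get("hand_eye")))
E
```

```text
pics
time_s 0.0
joint_pos [-1.47311814e+00  2.45823460e-01  1.55904955e+00 -2.76480265e-05
  1.33867811e+00 -1.74099998e-01]
joint_velocities [ 0.00132916  0.00100386  0.00036147  0.00124414  0.00039734 -0.00069582]
joint_torque [ 7.47994491e-04 -4.29506421e+01 -3.26132333e+01 -4.16351224e-05
  5.30529243e-03 -4.61993068e-06]
ee_pos [ 0.17442506 -0.62550713  0.19945527]
tool_rot [-9.79034732e-04  9.90780369e-01  1.35474358e-01  2.39680468e-05]
force [0.90815618 0.74883362 0.14692792]
moment [-0.01922037  0.01661777 -0.02334822]
width 0.08552672041447552
0.0187
scene [[487.41844277   0.         250.48721964]
 [  0.         487.41844277 189.66860863]
 [  0.           0.           1.        ]] -0.014238560918939935 [[-0.60656092 -0.79494038  0.01239533 -0.01328613]
 [-0.50176582  0.37067419 -0.78155723  0.4667753 ]
 [ 0.61669677 -0.48028162 -0.62371039  0.65317921]
 [ 0.          0.          0.          1.        ]]
side [[436.31162129   0.         254.36804513]
 [  0.         436.31162129 194.81180317]
 [  0.           0.           1.        ]] -0.03201878341080751 [[-0.99984731 -0.01726393 -0.00270599  0.46995723]
 [-0.00521829  0.44275877 -0.89662558  0.26405506]
 [ 0.01667738 -0.89647455 -0.44278126  0.68310592]
 [ 0.          0.          0.          1.        ]]
wrist [[296.55466235   0.         257.27312567]
 [  0.         296.55466235 189.87223809]
 [  0.           0.           1.        ]] -0.05666302818528819 [[-8.16041743e-04 -9.63163458e-01 -2.68915391e-01  6.80934943e-02]
 [ 9.99999591e-01 -8.91156198e-04  1.57252718e-04 -1.09489105e-03]
 [-3.91105689e-04 -2.68915153e-01  9.63163791e-01 -1.72554391e-01]
 [ 0.00000000e+00  0.00000000e+00  0.00000000e+00  1.00000000e+00]]
```

View pics/scene0.png

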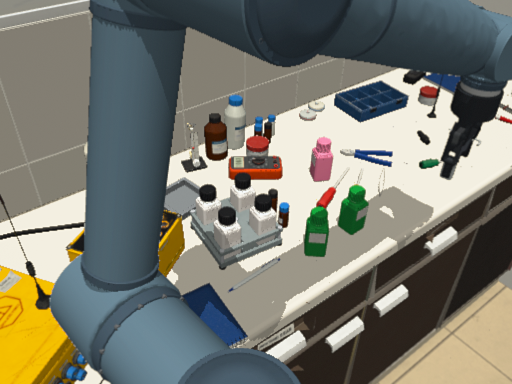

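View pics/side0.png

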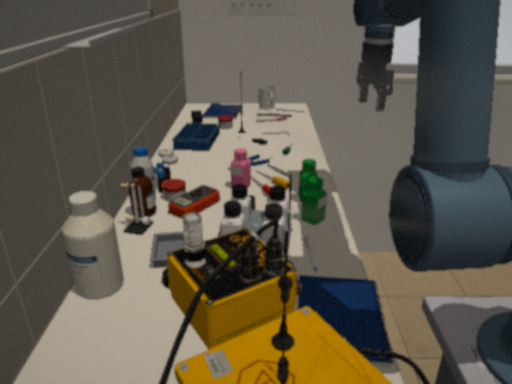

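View pics/wrist0.png

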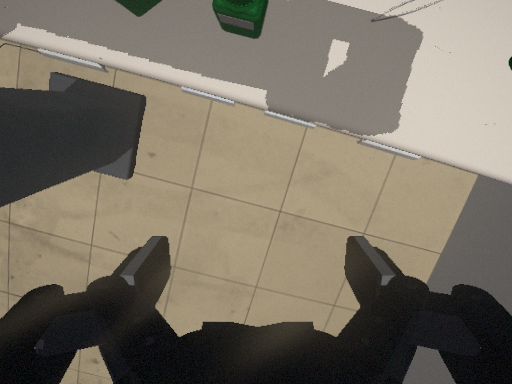

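The scene view shows four white bottles with black caps in the rack, with caps at about (208,192), (243,182), (228,215) and (263,201). Look-alikes are green bottles at (317,230) and (353,210) and a pink one at (322,160). There is also a brown bottle at (215,137) and a white one with a blue cap at (235,122). The grey tray is partly hidden at (180,195). I choose the four white bottles in the rack and will check them in a close crop.

```bash
cat > h.py <<'E'
import numpy as np, cv2
from scipy.spatial.transform import Rotation as R
from station import env,cams
def RT(q): return R.from_quat([q[1],q[2],q[3],q[0]]).as_matrix()
def campose(f,s=None):
    if "view" in f:
        V=np.array(f["view"]); return np.linalg.inv(V)
    T=np.eye(4); T[:3,:3]=RT(s["tool_rot"]); T[:3,3]=s["ee_pos"]
    return T@np.array(f["hand_eye"])
def dist(f):
    return np.array([f["k1"],0,0,0,0.])
def pix2plane(f,C,uv,z):
    p=cv2.undistortPoints(np.array(uv,float).reshape(-1,1,2),np.array(f["intrinsics"]),dist(f)).reshape(-1,2)
    d=np.c_[p,np.ones(len(p))]@C[:3,:3].T
    o=C[:3,3]
    return o+d*((z-o[2])/d[:,2])[:,None]
def proj(f,C,P):
    V=np.linalg.inv(C)
    return cv2.projectPoints(np.array(P,float).reshape(-1,1,3),cv2.Rodrigues(V[:3,:3])[0],V[:3,3],np.array(f["intrinsics"]),dist(f))[0].reshape(-1,2)
E
python3 - <<'E'
from h import *
f=cams.grab_frame("scene");im=f["image"];C=campose(f)
c=im[150:310,150:350];cv2.imwrite("pics/crop1.png",cv2.resize(c,None,fx=4,fy=3.75,interpolation=cv2.INTER_CUBIC))
print(pix2plane(f,C,[(208,190),(243,180),(228,213),(263,200)],0.124))
g=cams.grab_frame("side");im=g["image"]
c=im[180:300,130:330];cv2.imwrite("pics/crop2.png",cv2.resize(c,None,fx=4,fy=4,interpolation=cv2.INTER_CUBIC))
E
```

```text
[[ 0.51724052 -0.29574101  0.124     ]
 [ 0.50109204 -0.37653337  0.124     ]
 [ 0.43150388 -0.28715782  0.124     ]
 [ 0.42159127 -0.36918405  0.124     ]]
```

View pics/crop1.png

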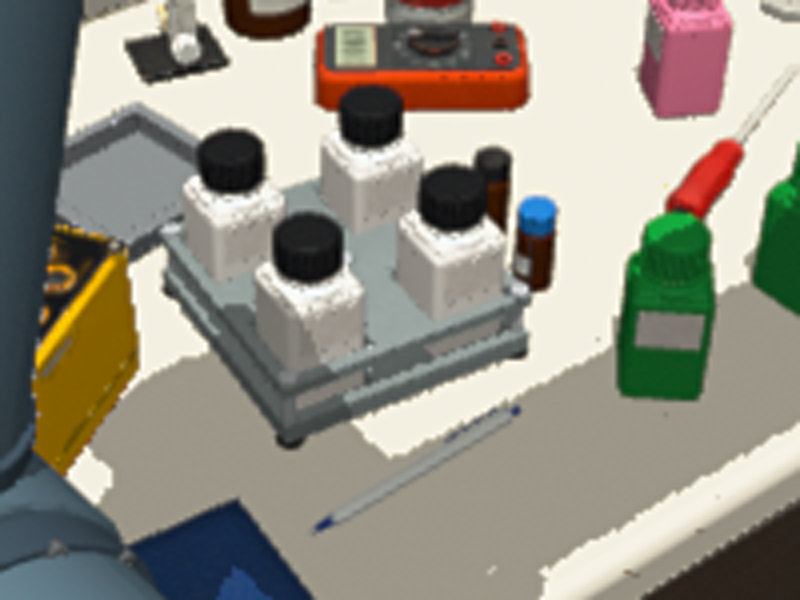

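View pics/crop2.png

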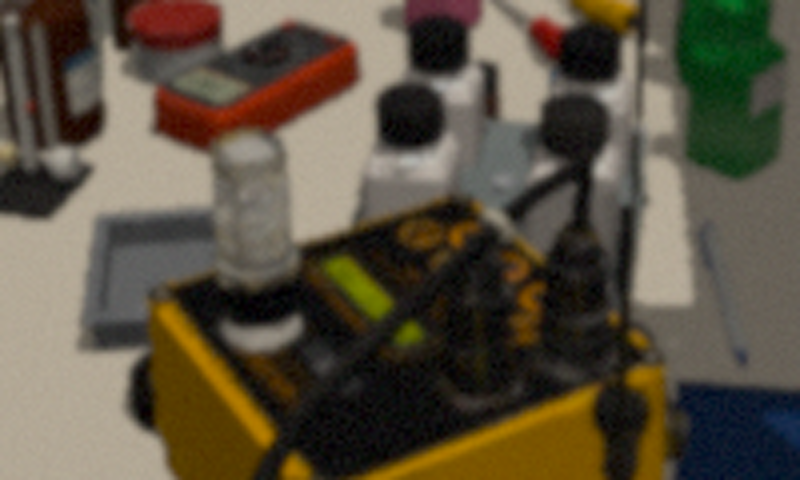

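Request:
apply_moves(
  deltas=[
    [[60,-40,-60],0,1],
    [[120,-75,-100],0,1],
    [[170,-110,-100],0,1],
    [[220,-140,-100],0,1],
    [[270,-170,-100],0,1],
  ],
)

```text
time_s: 0.88
ee_pos: [0.3673, -0.4129, 0.3]
tool_rot: [0.001, 0.991, 0.135, 0.0]
force: [-0.3, -0.8, 0.1]
width: 0.085
```

Request:
apply_moves(
  deltas=[
    [[50,-32,0],0,1],
    [[100,-64,0],0,1],
    [[100,-64,0],0,1],
  ],
)

```text
time_s: 1.25
ee_pos: [0.4473, -0.3228, 0.2993]
tool_rot: [-0.0, 0.99, 0.138, 0.0]
force: [-1.4, -0.3, -0.3]
width: 0.0855
```

Run:
```python
from h import *
s=env.sense();f=cams.grab_frame("wrist")
print(s["time_s"],s["ee_pos"],s["tool_rot"],s["moment"],s["force"])
cv2.imwrite("pics/w1.png",f["image"])
np.savez("w1.npz",C=campose(f,s))
```

```text
1.25 [ 0.44732787 -0.32279328  0.29926452] [-9.99495192e-05  9.90380379e-01  1.38371436e-01  2.03414844e-04] [-0.00636906 -0.00746456  0.03230788] [-1.43530885 -0.29617541 -0.29162001]
```

View pics/w1.png

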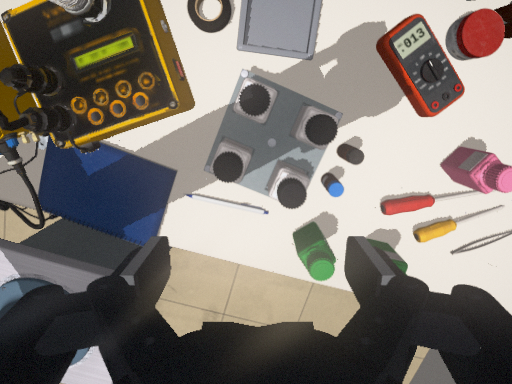

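The wrist view shows the rack at (272,140) with four black caps at (255,99), (321,129), (231,165) and (292,190). The tray is at (280,22), the tape at (210,8) and the vials at (350,153) and (332,186). The pen is at (228,204), and the look-alike green and pink bottles lie away to the right.

Run:
```python
from h import *
im=cv2.imread("pics/w1.png")
c=im[0:220,195:375];cv2.imwrite("pics/w1c.png",cv2.resize(c,None,fx=2.7,fy=2.7,interpolation=cv2.INTER_CUBIC))
f=cams.grab_frame("wrist");C=np.load("w1.npz")["C"]
print(C[:3,3])
g=cv2.cvtColor(im,cv2.COLOR_BGR2GRAY)
m=(g<55).astype(np.uint8)
n,l,st,ce=cv2.connectedComponentsWithStats(m)
cen=[]
for i in range(1,n):
    if st[i,4]>300 and 200<ce[i][0]<360 and 70<ce[i][1]<220:
        pts=np.argwhere(l==i)[:,::-1].astype(np.float32)
        (x,y),r=cv2.minEnclosingCircle(pts)
        print(st[i],ce[i],(x,y),r,pix2plane(f,C,[ce[i]],0.118)[0])
```

```text
[ 0.51245461 -0.3031178   0.4718501 ]
```

View pics/w1c.png

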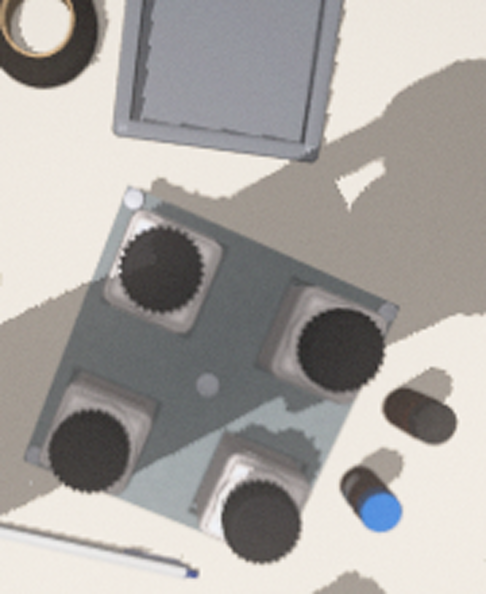

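Run:
```python
from h import *
im=cv2.imread("pics/w1.png")
f=cams.grab_frame("wrist");C=np.load("w1.npz")["C"]
g=cv2.cvtColor(im,cv2.COLOR_BGR2GRAY)
big=cv2.resize(g[70:225,200:370],None,fx=4,fy=4,interpolation=cv2.INTER_CUBIC)
h=cv2.HoughCircles(cv2.GaussianBlur(big,(0,0),3),cv2.HOUGH_GRADIENT,1.2,150,param1=60,param2=20,minRadius=50,maxRadius=80)
if h is not None:
    for x,y,r in h[0]: print("hough",(x+.5)/4-.5+200,(y+.5)/4-.5+70,r/4)
px=np.array([(255,99.6),(320.9,129.6),(228.3,166.7),(291.3,193)])
W=pix2plane(f,C,px,0.124)[:,:2];print(W)
# model signs
S=np.array([[1,1],[1,-1],[-1,1],[-1,-1]])*0.043
c=W.mean(0);A=W-c
th=np.arctan2((S[:,0]*A[:,1]-S[:,1]*A[:,0]).sum(),(S*A).sum());print(c,np.degrees(th))
Rm=np.array([[np.cos(th),-np.sin(th)],[np.sin(th),np.cos(th)]])
print(S@Rm.T+c-W)
sc=cams.grab_frame("scene");Cs=campose(sc)
print(proj(sc,Cs,np.c_[W,np.full(4,.124)]))
# tray near rim corners z 0.023, crop (118,130),(313,158); left far..
t=np.array([(118,130),(313,158)])/2.7+[195,0]
T=pix2plane(f,C,t,0.023);print(T,np.linalg.norm(T[0]-T[1]))
u=T[0]-T[1];print(np.degrees(np.arctan2(u[1],u[0]))-90)
n=np.array([u[1],-u[0],0])/np.linalg.norm(u); 
print("tray c",T.mean(0)+n*.0545)
v=pix2plane(f,C,[(350,153),(332,186)],0.03);print("vials",v)
tp=pix2plane(f,C,[(210,8)],0.019);print("tape",tp)
y=pix2plane(f,C,[(165,10),(193,100),(85,150),(25,180)],0.10);print("yel",y)
```

```text
hough 320.675 128.575 16.16
hough 227.375 167.275 14.75
hough 291.275 193.675 14.45
hough 254.375 98.575 15.14
hough 349.175 157.675 16.130001
hough 215.075 92.875 15.35
[[ 0.52019104 -0.29834502]
 [ 0.50903442 -0.38077221]
 [ 0.43736774 -0.28861655]
 [ 0.4267558  -0.37079138]]
[ 0.47333725 -0.33463129] -7.17033272632902
[[ 0.00117717  0.00101021]
 [ 0.00159931 -0.00189004]
 [-0.00132697  0.00201622]
 [-0.00144951 -0.00113639]]
[[208.25677829 188.85283088]
 [242.39048861 177.53765828]
 [226.91145252 211.17284415]
 [262.06247326 198.43248785]]
[[ 0.5836159  -0.25592781  0.023     ]
 [ 0.59854599 -0.35772214  0.023     ]] 0.10288339909887183
8.344030662543844
tray c [ 0.64500404 -0.29891612  0.023     ]
vials [[ 0.4875267  -0.45534449  0.03      ]
 [ 0.43157629 -0.44637637  0.03      ]]
tape [[ 0.6242009  -0.20357282  0.019     ]]
yel [[ 0.58888876 -0.17209104  0.1       ]
 [ 0.50005982 -0.22594429  0.1       ]
 [ 0.40348908 -0.10485848  0.1       ]
 [ 0.34098029 -0.02852406  0.1       ]]
```

Request:
apply_moves(
  deltas=[
    [[45,0,0],0,1],
    [[90,0,0],0,1],
    [[90,0,0],0,1],
  ],
)

```text
time_s: 1.82
ee_pos: [0.5328, -0.3021, 0.2984]
tool_rot: [-0.0, 0.991, 0.136, -0.0]
force: [-0.6, 0.4, -0.2]
width: 0.0853
```

Run:
```python
from h import *
s=env.sense();f=cams.grab_frame("wrist")
print(s["time_s"],s["ee_pos"],s["tool_rot"])
cv2.imwrite("pics/w2.png",f["image"]);np.savez("w2.npz",C=campose(f,s))
c=f["image"][0:240,150:420];cv2.imwrite("pics/w2c.png",cv2.resize(c,None,fx=2.5,fy=2.5,interpolation=cv2.INTER_CUBIC))
sc=cams.grab_frame("scene");cv2.imwrite("pics/s2.png",sc["image"])
```

```text
1.825 [ 0.5328457  -0.30205555  0.29844277] [-4.19947935e-04  9.90752249e-01  1.35682382e-01 -3.08664779e-04]
```

View pics/w2c.png

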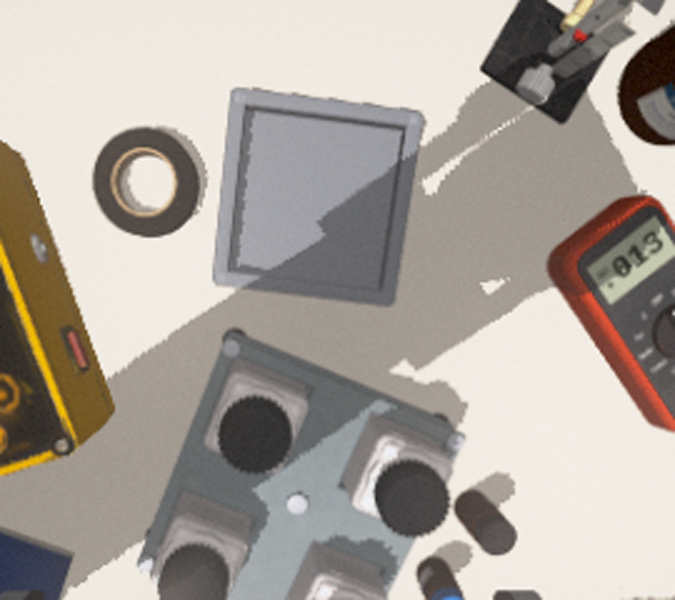

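View pics/s2.png

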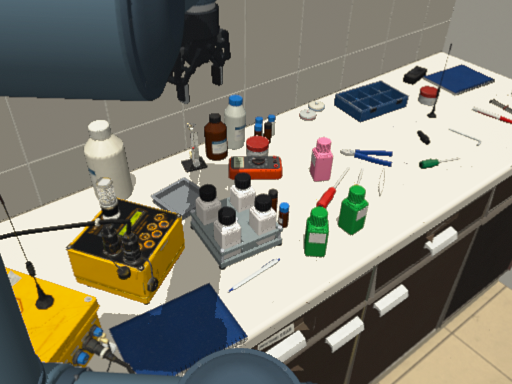

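The second wrist view shows the whole tray with crop corners (233,88), (427,112), (395,305) and (214,284). The tape is at (150,182) to its left, and two cap tops are at (255,434) and (412,498). Now a bundle of these views to settle scale.

Run:
```python
from h import *
f=cams.grab_frame("wrist");C1=np.load("w1.npz")["C"];C2=np.load("w2.npz")["C"]
q=np.array([(233,88),(427,112),(395,305),(214,284)])/2.5+[150,0]
T=pix2plane(f,C2,q,0.023)[:,:2];print("tray",T,T.mean(0),[np.linalg.norm(T[i]-T[i-1]) for i in range(4)])
ed=(T[0]-T[3]+T[1]-T[2])/2;print("yaw x-edge",np.degrees(np.arctan2(ed[1],ed[0])))
ed=(T[0]-T[1]+T[3]-T[2])/2;print("yaw y-edge",np.degrees(np.arctan2(ed[1],ed[0]))-90)
p1=np.array([(255,99.6),(320.9,129.6),(228.3,166.7),(291.3,193)])
p2=np.array([(255,434),(412,498)])/2.5+[150,0]
print(pix2plane(f,C2,p2,0.124)[:,:2],pix2plane(f,C1,p1,.124)[:,:2])
sc=cams.grab_frame("scene");Cs=campose(sc)
ps=np.array([(207.5,190),(242.75,178.8),(227,213),(263,200)])
print("scene",pix2plane(sc,Cs,ps,.124)[:,:2])
for z in (.112,.118,.124): print(z,pix2plane(f,C1,p1[:2],z)[:,:2],pix2plane(f,C2,p2,z)[:,:2])
im=sc["image"][165:265,180:300];cv2.imwrite("pics/s2c.png",cv2.resize(im,None,fx=6,fy=6,interpolation=cv2.INTER_CUBIC))
```

```text
tray [[ 0.68705104 -0.2375922 ]
 [ 0.70453748 -0.34533548]
 [ 0.59814394 -0.36056758]
 [ 0.5810169  -0.25433102]] [ 0.64268734 -0.29945657] [np.float64(0.1073472284632235), np.float64(0.10915305935024504), np.float64(0.10747838190368325), np.float64(0.10760828605882064)]
yaw x-edge 8.558924275220484
yaw y-edge 9.18860108336537
[[ 0.52249689 -0.29716468]
 [ 0.51219785 -0.37992437]] [[ 0.52019104 -0.29834502]
 [ 0.50903442 -0.38077221]
 [ 0.43736774 -0.28861655]
 [ 0.4267558  -0.37079138]]
scene [[ 0.51787175 -0.29488657]
 [ 0.50488857 -0.37867528]
 [ 0.43269983 -0.28554344]
 [ 0.42159127 -0.36918405]]
0.112 [[ 0.52045793 -0.29818037]
 [ 0.50891643 -0.3834511 ]] [[ 0.51987645 -0.29766074]
 [ 0.50922121 -0.38328272]]
0.118 [[ 0.52032448 -0.2982627 ]
 [ 0.50897542 -0.38211166]] [[ 0.52118667 -0.29741271]
 [ 0.51070953 -0.38160355]]
0.124 [[ 0.52019104 -0.29834502]
 [ 0.50903442 -0.38077221]] [[ 0.52249689 -0.29716468]
 [ 0.51219785 -0.37992437]]
```

View pics/s2c.png

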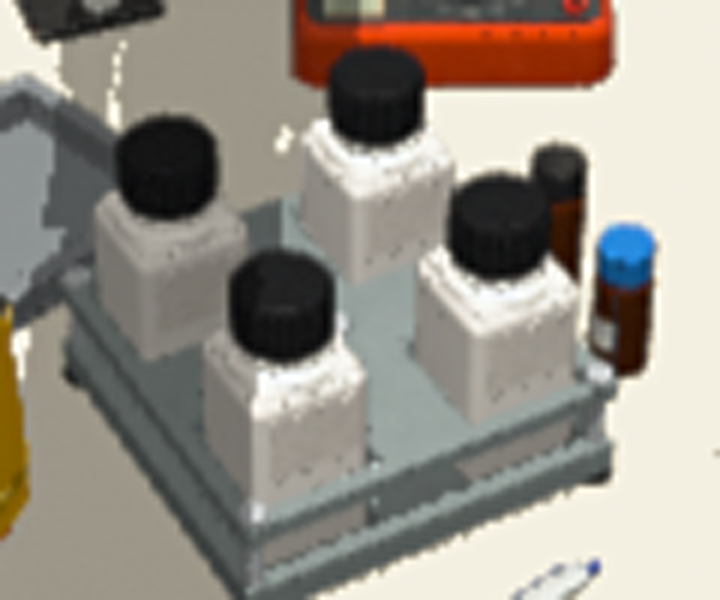

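Run:
```python
from h import *
f=cams.grab_frame("wrist");H=np.array(f["hand_eye"])
print(proj(f,H,[(0,0.0428,-.013),(0,-0.0428,-.013),(.011,.0428,-.013),(-.011,.0428,-.013),(0.011,.0428,-.035),(0,0,0),(0.011,.057,-.013)]))
im=f["image"][200:384,90:420];cv2.imwrite("pics/w2f.png",cv2.resize(im,None,fx=2.4,fy=2.4,interpolation=cv2.INTER_CUBIC))
```

```text
[[332.59326393 228.72067514]
 [185.66140374 228.86838088]
 [333.93914876 210.91216066]
 [331.26494491 245.88554364]
 [344.7923045  225.68337123]
 [259.01485279 220.67935228]
 [358.45499455 210.82918966]]
```

View pics/w2f.png

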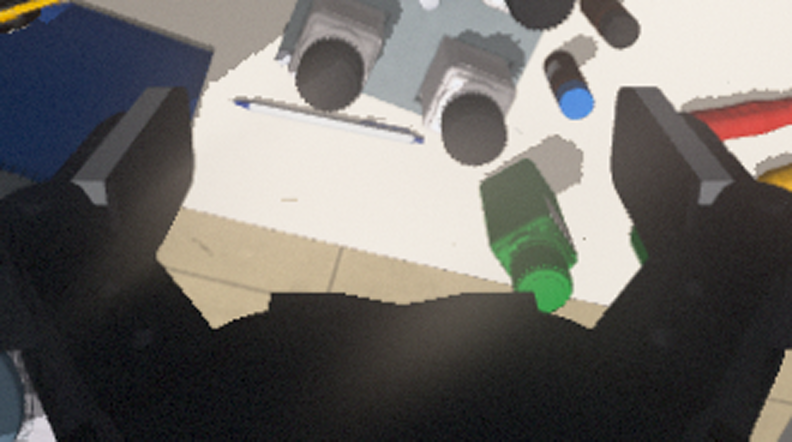

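Request:
apply_moves(
  deltas=[
    [[-50,15,30],0,0.7],
    [[-100,30,60],0,0.7],
    [[-123,36,110],0,0.7],
    [[-123,36,138],0,0.7],
    [[-123,36,138],0,0.7],
  ],
)

```text
time_s: 2.7
ee_pos: [0.4211, -0.3684, 0.159]
tool_rot: [-0.002, 0.991, 0.135, -0.001]
force: [0.3, 0.2, 0.4]
width: 0.0598
```

Run:
```python
from h import *
s=env.sense();f=cams.grab_frame("wrist")
print(s["time_s"],s["ee_pos"],s["tool_rot"],s["joint_pos"],s["width"])
C=campose(f,s)
cv2.imwrite("pics/w3.png",f["image"]);np.savez("w3.npz",C=C)
print(proj(f,C,[s["ee_pos"]]))
```

```text
2.7 [ 0.42113178 -0.36842299  0.15897991] [-0.00214626  0.99090305  0.13455491 -0.00122997] [-9.21343793e-01  7.96465698e-02  1.82337502e+00 -3.08220270e-05
  1.24351842e+00  3.79533128e-01] 0.059757404915339304
[[259.00963204 220.68551363]]
```

View pics/w3.png

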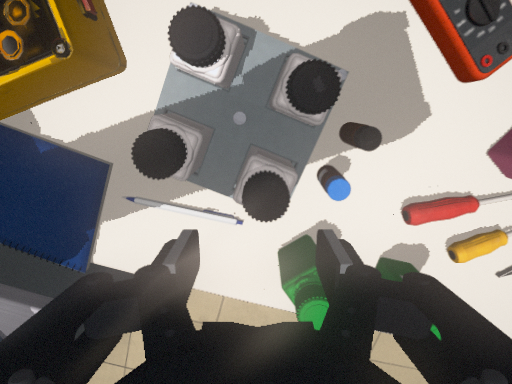

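The third wrist view shows the caps at (198,37), (313,86), (160,153) and (266,196), with fingertips at (188,235) and (325,235).

Run:
```python
from h import *
from scipy.optimize import least_squares
im=cv2.imread("pics/w3.png")
for i,(x,y) in enumerate([(198,37),(313,86),(160,153),(266,196)]):
    x0=max(x-40,0);y0=max(y-40,0)
    c=cv2.cvtColor(im[y0:y+40,x0:x+40],cv2.COLOR_BGR2GRAY)
    b=cv2.GaussianBlur(cv2.resize(c,None,fx=4,fy=4,interpolation=cv2.INTER_CUBIC),(0,0),3)
    h=cv2.HoughCircles(b,cv2.HOUGH_GRADIENT,1.2,400,param1=60,param2=15,minRadius=80,maxRadius=130)
    X,Y,r=h[0][0];print((X+.5)/4-.5+x0,(Y+.5)/4-.5+y0,r/4)
cv2.imwrite("pics/w3c.png",cv2.resize(im[0:230,120:360],None,fx=2.6,fy=2.6,interpolation=cv2.INTER_CUBIC))
```

```text
200.075 33.675003 31.670002
312.075 86.275 27.74
158.175 151.775 26.6
265.375 196.575 24.44
```

View pics/w3c.png

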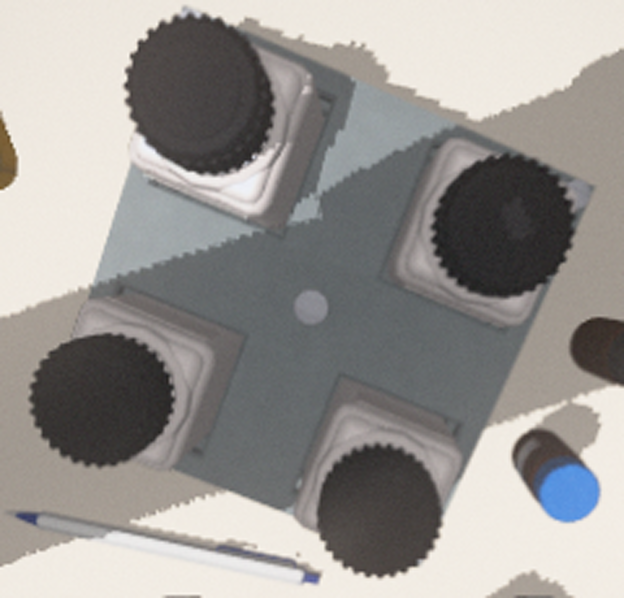

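```bash
cat > fit.py <<'E'
from h import *
from scipy.optimize import least_squares
f=cams.grab_frame("wrist");H=np.array(f["hand_eye"]);Hi=np.linalg.inv(H)
Ts=[np.load(f"w{i}.npz")["C"]@Hi for i in (1,2,3)]
p1=np.array([(255,99.6),(320.9,129.6),(228.3,166.7),(291.3,193)])
p2=np.array([(255,434),(412,498)])/2.5+[150,0]
p3=np.array([(194.2,34.6),(314.2,86.5),(159.2,153),(266.2,195.4)])
sc=cams.grab_frame("scene");Cs=campose(sc)
ps=np.array([(167,142),(377,72),(282,278),(500,202)])/6+[180,165]
S=np.array([[1,1],[1,-1],[-1,1],[-1,-1]])*0.043
def caps(x,y,th,z):
    Rm=np.array([[np.cos(th),-np.sin(th)],[np.sin(th),np.cos(th)]])
    return np.c_[S@Rm.T+[x,y],np.full(4,z)]
def D(v):
    T=np.eye(4);T[:3,:3]=R.from_rotvec(v[3:]).as_matrix();T[:3,3]=v[:3];return T
def res(v,full=False):
    P=caps(v[0],v[1],v[2],.124)+np.c_[v[16:24].reshape(4,2),np.zeros(4)]
    r=[]
    Hh=H@D(v[4:10])
    for T,p,n in zip(Ts,(p1,p2,p3),(4,2,4)): r.append(proj(f,T@Hh,P[:n])-p)
    r.append(proj(sc,Cs@D(v[10:16]),P)-ps)
    if full: return r
    return np.concatenate([np.concatenate(r).ravel()/0.7, v[4:7]/.002,v[7:10]/.01,v[10:13]/.002,v[13:16]/.005,v[16:24]/.0007])
o=least_squares(res,np.r_[.4715,-.334,-.125,.124,np.zeros(20)])
v=o.x
if __name__=="__main__":
    np.set_printoptions(precision=4,suppress=True)
    print(2*o.cost,v[:3],np.degrees(v[2]));print("wrist corr",v[4:7]*1e3,np.degrees(v[7:10]));print("scene",v[10:13]*1e3,np.degrees(v[13:16]))
    print((caps(*v[:3],.124)[:,:2]+v[16:24].reshape(4,2)))
    for r in res(v,True): print(r)
    J=np.linalg.inv(o.jac[:,[i for i in range(24) if i!=3]].T@o.jac[:,[i for i in range(24) if i!=3]]);print("sd",np.sqrt(np.diag(J))[:3])
    np.savez("fit.npz",v=v,Hc=H@D(v[4:10]),Csc=Cs@D(v[10:16]))
E
python3 fit.py
```

```text
27.829730250536194 [ 0.4739 -0.3355 -0.1157] -6.627559817749215
wrist corr [ 0.0142  1.533  -5.2427] [ 0.0858  0.1071 -0.0385]
scene [-0.0142 -0.0515  0.0641] [ 0.02   -0.0185 -0.062 ]
[[ 0.5213 -0.2974]
 [ 0.5108 -0.3829]
 [ 0.4368 -0.2888]
 [ 0.4266 -0.3729]]
[[-0.9981 -0.622 ]
 [ 0.6904 -0.8384]
 [-0.1176 -0.0322]
 [ 0.5276 -0.2276]]
[[-0.5512  0.4288]
 [ 0.5181  0.7458]]
[[ 1.2025 -0.0417]
 [-0.3674 -0.3378]
 [-0.7722  0.2939]
 [-0.1597  0.6426]]
[[-0.056   0.2456]
 [ 0.0327 -0.0212]
 [ 0.274   0.1278]
 [-0.2633 -0.3657]]
sd [0.0021 0.0021 0.0084]
```

```bash
sed -i 's/ps=np.array.*/ps=np.array([(167,148),(377,78),(283,281),(499,205)])\/6+[180,165]-0.4/' fit.py; python3 fit.py
```

```text
27.605031195813964 [ 0.474  -0.3355 -0.1151] -6.595520887593648
wrist corr [ 0.0288  1.3891 -5.1775] [ 0.0784  0.1079 -0.0614]
scene [ 0.0753 -0.0641 -0.0559] [ 0.0611  0.0191 -0.0321]
[[ 0.5213 -0.2974]
 [ 0.5109 -0.3829]
 [ 0.4369 -0.2888]
 [ 0.4267 -0.3729]]
[[-0.9972 -0.6123]
 [ 0.6911 -0.8309]
 [-0.0839 -0.0292]
 [ 0.5402 -0.2517]]
[[-0.5791  0.455 ]
 [ 0.4878  0.769 ]]
[[ 1.1769 -0.0509]
 [-0.3684 -0.3405]
 [-0.745   0.2979]
 [-0.1504  0.6097]]
[[-0.0433  0.0168]
 [ 0.0209 -0.2716]
 [ 0.1448  0.3639]
 [-0.108  -0.1521]]
sd [0.0021 0.0021 0.0084]
```

Request:
apply_moves(
  deltas=[
    [[4,6,24],0,0.7],
    [[4,6,24],0,0.7],
  ],
)

```text
time_s: 3.2
ee_pos: [0.4285, -0.3734, 0.1366]
tool_rot: [-0.001, 0.991, 0.136, -0.0]
force: [0.4, 1.2, 0.4]
width: 0.0596
```

Run:
```python
from h import *
s=env.sense();f=cams.grab_frame("wrist")
print(s["time_s"],s["ee_pos"],s["tool_rot"],s["width"])
v=np.load("fit.npz");T=np.eye(4);T[:3,:3]=RT(s["tool_rot"]);T[:3,3]=s["ee_pos"]
C=T@v["Hc"]
im=f["image"].copy()
a=np.linspace(0,6.28,60)
P=np.c_[0.4267+.018*np.cos(a),-.3729+.018*np.sin(a),np.full(60,.124)]
cv2.imwrite("pics/w4raw.png",im)
for p in proj(f,C,P): cv2.circle(im,tuple(int(round(x)) for x in p),0,(0,255,0),-1)
for p in proj(f,C,[s["ee_pos"]]): cv2.circle(im,tuple(int(round(x)) for x in p),2,(0,0,255),-1)
im=im[120:320,120:400];cv2.imwrite("pics/w4.png",cv2.resize(im,None,fx=2.8,fy=2.8,interpolation=cv2.INTER_CUBIC))
```

```text
3.2 [ 0.42853745 -0.3733927   0.13662778] [-8.39057157e-04  9.90739273e-01  1.35774607e-01 -4.95122426e-04] 0.0596021343635634
```

View pics/w4.png

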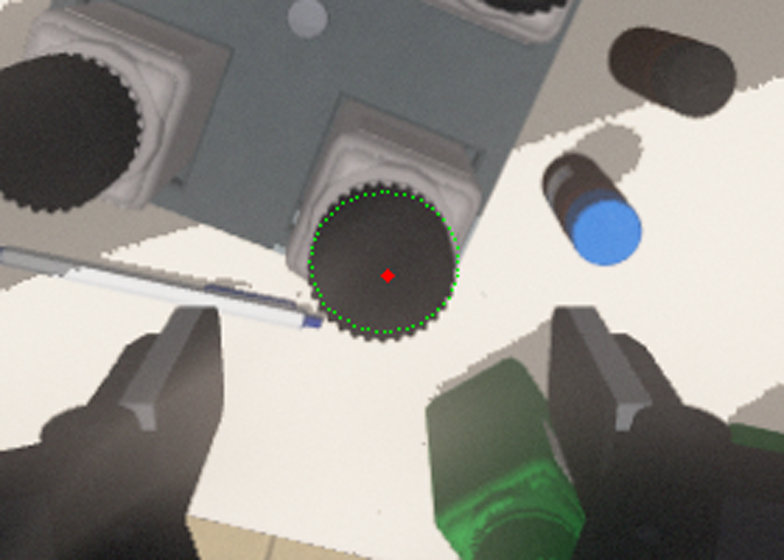

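The crop shows cap D at (383,262) under the predicted green circle, centred between the fingers. The finger tips look nearer the camera than expected, so I check them in the scene and side views.

Run:
```python
from h import *
s=env.sense()
T=np.eye(4);T[:3,:3]=RT(s["tool_rot"]);T[:3,3]=s["ee_pos"]
pts=[]
for z in (0,-.0187,-.034):
    for y in (0,.03,-.03): pts.append((T@np.array([0,y,z,1]))[:3])
outs=[]
for n,(x0,y0) in (("scene",(190,120)),("side",(170,140))):
    f=cams.grab_frame(n);C=campose(f);im=f["image"].copy();k=5
    im=cv2.resize(im[y0:y0+110,x0:x0+140],None,fx=k,fy=k,interpolation=cv2.INTER_CUBIC)
    for i,p in enumerate(proj(f,C,pts)):
        q=((p-[x0,y0]+.5)*k).astype(int); cv2.circle(im,tuple(q.tolist()),3,[(0,0,255),(0,255,0),(255,0,0)][i//3],-1)
    cv2.imwrite(f"pics/{n}4.png",im)
```

```text
(no output)
```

View pics/scene4.png

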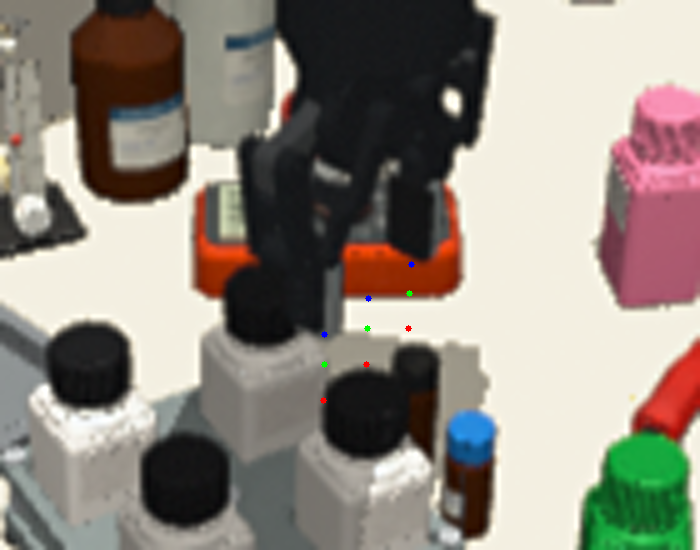

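View pics/side4.png

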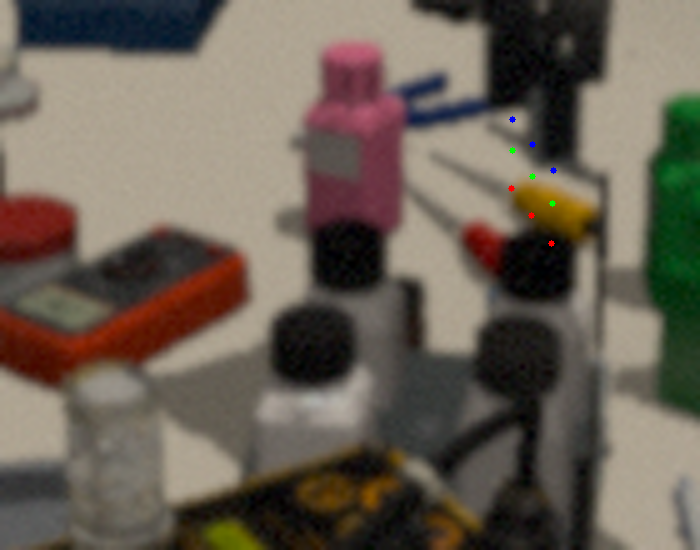

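Request:
apply_moves(
  deltas=[
    [[-2,-0.5,0],0.185,0.7],
    [[-2,-0.5,0],0.37,0.7],
    [[-2,-0.5,0],0.387,0.7],
    [[-2,-0.5,25],0.387,0.7],
    [[-2,-0.5,40],0.387,0.7],
  ],
)

```text
time_s: 3.98
ee_pos: [0.4265, -0.3739, 0.0967]
tool_rot: [-0.0, 0.998, -0.056, -0.0]
force: [0.0, 0.7, -0.7]
width: 0.0595
```

```bash
cat > look.py <<'E'
import sys
from h import *
tag=sys.argv[1]; cx,cy=float(sys.argv[2]),float(sys.argv[3])
s=env.sense();np.set_printoptions(precision=4,suppress=True)
print(s["time_s"],s["ee_pos"],s["tool_rot"],s["width"],"F",s["force"],"M",s["moment"],"q",s["joint_pos"])
v=np.load("fit.npz");T=np.eye(4);T[:3,:3]=RT(s["tool_rot"]);T[:3,3]=s["ee_pos"]
w=cams.grab_frame("wrist");C=T@v["Hc"]
im=w["image"].copy();cv2.imwrite(f"pics/{tag}_wraw.png",im)
a=np.linspace(0,6.28,60)
P=np.c_[cx+.018*np.cos(a),cy+.018*np.sin(a),np.full(60,.124)]
k=2.5;x0,y0=110,110
im=cv2.resize(im[y0:y0+220,x0:x0+300],None,fx=k,fy=k,interpolation=cv2.INTER_CUBIC)
for p in proj(w,C,P): cv2.circle(im,tuple(((p-[x0,y0]+.5)*k).astype(int).tolist()),1,(0,255,0),-1)
cv2.imwrite(f"pics/{tag}_w.png",im)
if len(sys.argv)>4:
    f=cams.grab_frame("scene");C=campose(f);k=5;x0,y0=190,120
    cv2.imwrite(f"pics/{tag}_sraw.png",f["image"])
    im=cv2.resize(f["image"][y0:y0+110,x0:x0+140],None,fx=k,fy=k,interpolation=cv2.INTER_CUBIC)
    pts=[(T@np.array([0,y,z,1]))[:3] for z in (0,-.034) for y in (0,.03,-.03)]
    for i,p in enumerate(proj(f,C,pts)): cv2.circle(im,tuple(((p-[x0,y0]+.5)*k).astype(int).tolist()),2,[(0,0,255),(255,0,0)][i//3],-1)
    cv2.imwrite(f"pics/{tag}_s.png",im)
E
python3 look.py t5 .4267 -.3729 s
```

```text
3.975 [ 0.4265 -0.3739  0.0967] [-0.0001  0.9984 -0.0565 -0.0001] 0.05949465824338144 F [ 0.037   0.715  -0.7243] M [-0.0295  0.0275 -0.0539] q [-0.9196  0.1716  1.8462 -0.      1.1241  0.7642]
```

View pics/t5_w.png

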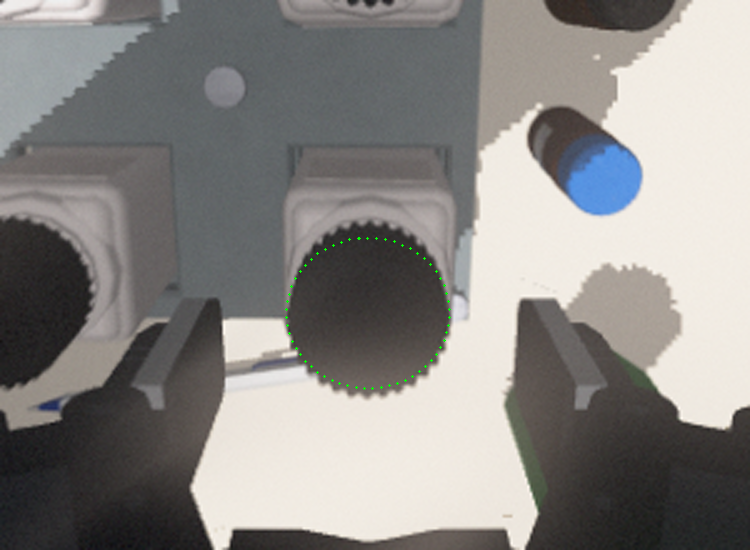

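View pics/t5_s.png

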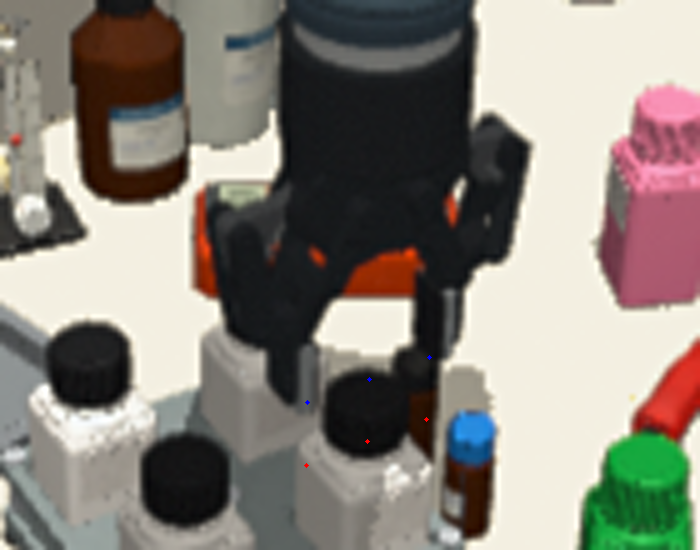

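Request:
apply_moves(
  deltas=[
    [[1.2,0,12],0,0.7],
    [[1.2,0,23],0,0.7],
    [[1.2,0,23],0,0.7],
  ],
)

```text
time_s: 4.45
ee_pos: [0.4273, -0.3735, 0.073]
tool_rot: [-0.001, 0.998, -0.058, -0.001]
force: [0.3, 1.4, -0.2]
width: 0.06
```

```bash
python3 look.py t6 .4280 -.3729 s
```

```text
4.45 [ 0.4273 -0.3735  0.073 ] [-0.0009  0.9983 -0.0575 -0.0007] 0.060039284011698425 F [ 0.3427  1.3713 -0.2471] M [ 0.0266 -0.0004  0.0066] q [-0.9182  0.2073  1.8542  0.      1.0824  0.7677]
```

View pics/t6_w.png

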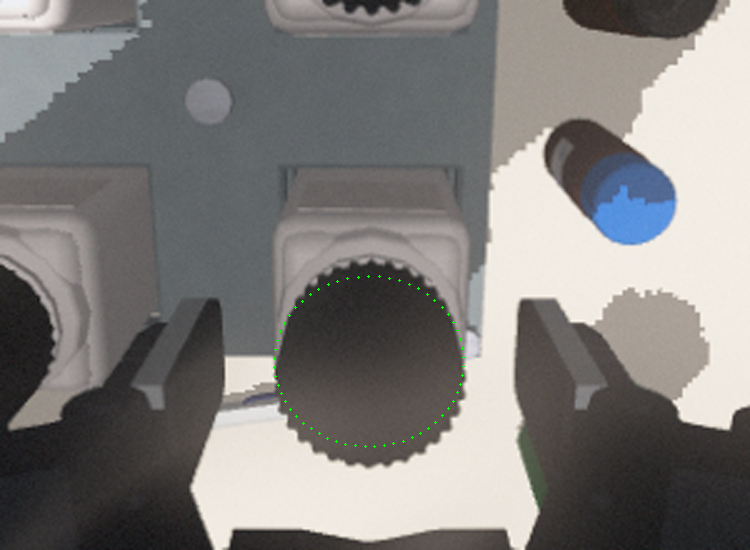

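View pics/t6_s.png

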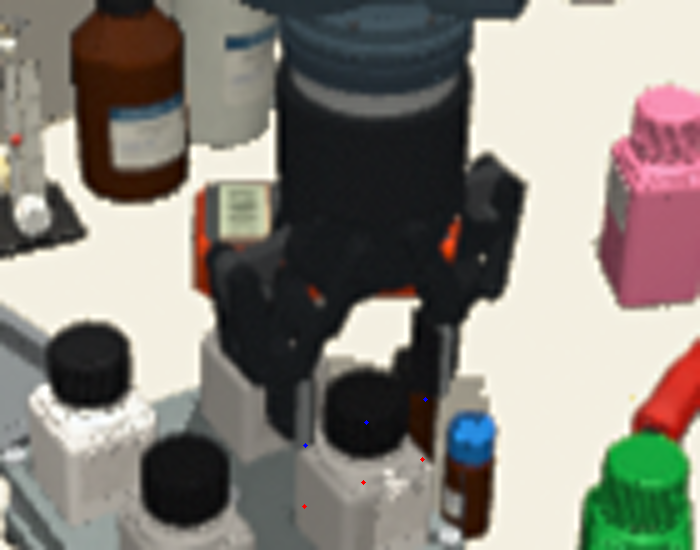

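Run:
```python
from h import *
from scipy.optimize import least_squares
np.set_printoptions(precision=4,suppress=True)
f=cams.grab_frame("wrist");H=np.array(f["hand_eye"]);Hi=np.linalg.inv(H)
def T(p,q):
    t=np.eye(4);t[:3,:3]=RT(q);t[:3,3]=p;return t
poses={"w3":np.load("w3.npz")["C"]@Hi,"w4raw":T([0.42853745,-0.3733927,0.13662778],[-8.39e-4,.990739,.135775,-4.95e-4]),
"t5_wraw":T([.4265,-.3739,.0967],[-1e-4,.9984,-.0565,-1e-4]),"t6_wraw":T([.4273,-.3735,.073],[-9e-4,.9983,-.0575,-7e-4])}
seed={"w3":(266,196),"w4raw":(257,213),"t5_wraw":(257,235),"t6_wraw":(257,256)}
obs={}
for n in poses:
    im=cv2.imread(f"pics/{n}.png");g=cv2.cvtColor(im,cv2.COLOR_BGR2GRAY)
    m=(g<85).astype(np.uint8); m=cv2.morphologyEx(m,cv2.MORPH_OPEN,np.ones((5,5)))
    x,y=seed[n]; 
    l=cv2.connectedComponents(m)[1]; c=(l==l[y,x])
    ys,xs=np.nonzero(c); sel=(abs(xs-x)<60)&(abs(ys-y)<60)
    xs,ys=xs[sel],ys[sel]
    obs[n]=(xs.min()-.5,xs.max()+.5,ys.min()-.5,ys.max()+.5);print(n,obs[n],g[y,x],len(xs))
a=np.linspace(0,2*np.pi,120)
def ext(C,cx,cy,z,r=.018):
    p=proj(f,C,np.c_[cx+r*np.cos(a),cy+r*np.sin(a),np.full(120,z)]);return p[:,0].min(),p[:,0].max(),p[:,1].max()
def D(v):
    t=np.eye(4);t[:3,:3]=R.from_rotvec(v[3:]).as_matrix();t[:3,3]=v[:3];return t
def res(v):
    r=[]
    for n in poses:
        e=ext(poses[n]@H@D(v[2:8]),v[0],v[1],.124); o=obs[n]
        r+=[e[0]-o[0],e[1]-o[1],e[2]-o[3]]
    return np.r_[np.array(r)/.7,v[2:5]/.002,v[5:8]/.007,(v[:2]-[.4267,-.3729])/.003]
o=least_squares(res,np.r_[.4267,-.3729,np.zeros(6)])
print(o.cost,o.x*1e3);print((o.fun[:12]*.7).reshape(4,3))
print("sd",np.sqrt(np.diag(np.linalg.inv(o.jac.T@o.jac)))*1e3)
```

```text
w3 (np.float64(242.5), np.float64(288.5), np.float64(171.5), np.float64(219.5)) 67 1781
w4raw (np.float64(230.5), np.float64(281.5), np.float64(186.5), np.float64(239.5)) 63 2210
t5_wraw (np.float64(224.5), np.float64(288.5), np.float64(199.5), np.float64(254.5)) 60 2853
t6_wraw (np.float64(219.5), np.float64(294.5), np.float64(215.5), np.float64(272.5)) 63 3289
74.73819873117968 [ 430.2444 -385.8688    9.7782    5.7794   -9.5908   22.2357   19.9123
   -4.2729]
[[-0.7199  0.3396 -0.8195]
 [ 0.2331  0.9407 -2.8353]
 [-0.6553 -0.4048 -1.0727]
 [ 0.7732  0.158   3.8195]]
sd [1.0255 1.1829 1.3534 1.2898 1.0861 5.2974 5.1171 6.8282]
```

```bash
cat > fit2.py <<'E'
from h import *
from scipy.optimize import least_squares
np.set_printoptions(precision=4,suppress=True)
f=cams.grab_frame("wrist");H=np.array(f["hand_eye"]);Hi=np.linalg.inv(H)
def T(p,q):
    t=np.eye(4);t[:3,:3]=RT(q);t[:3,3]=p;return t
poses={"w3":np.load("w3.npz")["C"]@Hi,"w4raw":T([0.42853745,-0.3733927,0.13662778],[-8.39e-4,.990739,.135775,-4.95e-4]),
"t5_wraw":T([.4265,-.3739,.0967],[-1e-4,.9984,-.0565,-1e-4]),"t6_wraw":T([.4273,-.3735,.073],[-9e-4,.9983,-.0575,-7e-4])}
obs={"w3":(242.3,289.6,221.9),"w4raw":(229.6,284.6,241.8),"t5_wraw":(224.4,290.8,268.),"t6_wraw":(220.2,296.2,296.4)}
a=np.linspace(0,2*np.pi,120)
def ext(C,cx,cy,z,r=.018):
    p=proj(f,C,np.c_[cx+r*np.cos(a),cy+r*np.sin(a),np.full(120,z)]);return p[:,0].min(),p[:,0].max(),p[:,1].max()
def D(v):
    t=np.eye(4);t[:3,:3]=R.from_rotvec(v[3:]).as_matrix();t[:3,3]=v[:3];return t
def res(v):
    r=[]
    for n in poses:
        e=ext(poses[n]@H@D(v[2:8]),v[0],v[1],.124); o=obs[n]
        r+=[e[0]-o[0],e[1]-o[1],e[2]-o[2]]
    return np.r_[np.array(r)/.7,v[2:5]/.002,v[5:8]/.007,(v[:2]-[.4267,-.3729])/.003]
o=least_squares(res,np.r_[.4267,-.3729,np.zeros(6)])
if __name__=="__main__":
    print(o.cost,o.x*1e3);print((o.fun[:12]*.7).reshape(4,3))
    print("sd",np.sqrt(np.diag(np.linalg.inv(o.jac.T@o.jac)))*1e3)
E
python3 fit2.py
```

```text
5.398995932303808 [ 425.8134 -374.1495    0.9727   -0.1578   -2.1242   -0.3154    1.7311
   -0.0113]
[[-0.3663  0.9581  0.008 ]
 [ 0.4823 -1.0314 -0.4083]
 [-0.2128 -0.1837  0.9086]
 [-0.3872  0.7921 -0.5131]]
sd [1.02   1.1871 1.341  1.2818 1.0089 5.3835 5.1597 6.7843]
```

Request:
apply_moves(
  deltas=[
    [[-1.4,0.3,-2],0,0.7],
    [[-1.4,0.3,-2],0,0.3],
    [[-1.4,0.3,-2],0,0.3],
    [[-1.4,0.3,-2],0,0.3],
  ],
)

```text
time_s: 5.15
ee_pos: [0.4266, -0.3746, 0.0769]
tool_rot: [0.0, 0.998, -0.058, 0.0]
force: [-0.1, 1.6, 4.7]
width: 0.0339
```

```bash
python3 look.py t7 .4258 -.3741 s
```

```text
5.15 [ 0.4266 -0.3746  0.0769] [ 0.0002  0.9983 -0.0576  0.0002] 0.03385325740140602 F [-0.0644  1.6355  4.6584] M [ 0.2616  0.0941 -0.0348] q [-0.9202  0.2003  1.8542  0.0001  1.0864  0.7657]
```

View pics/t7_w.png

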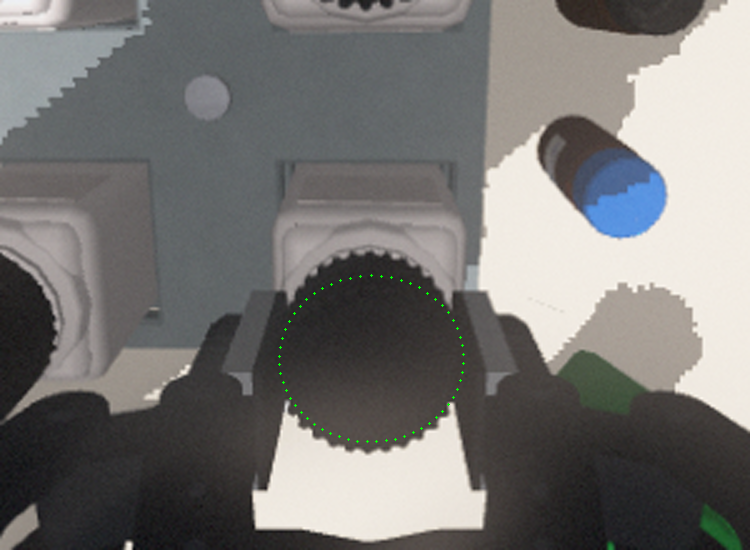

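View pics/t7_s.png

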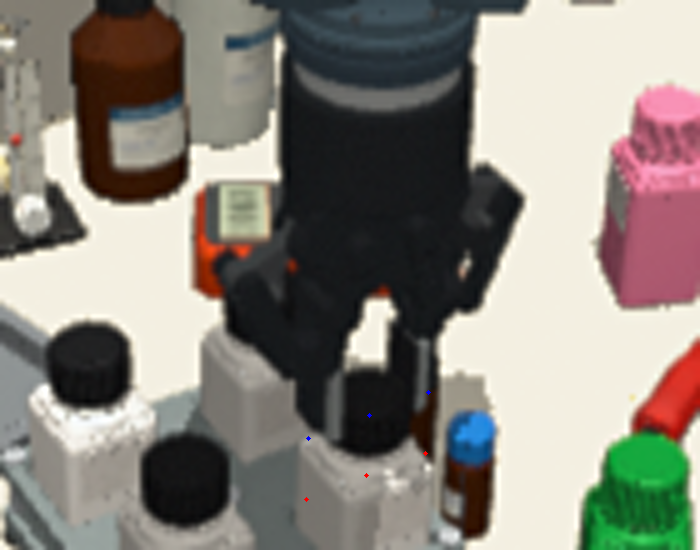

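Cap D is gripped: width 33.9 mm, tips level with the cap's lower edge. Next I turn it anticlockwise in small steps and watch the moment.

Request:
apply_moves(
  deltas=[
    [[0,0,0],-0.02,0.3],
  ],
)

```text
time_s: 5.38
ee_pos: [0.4266, -0.3747, 0.0769]
tool_rot: [0.0, 0.999, -0.047, 0.0]
force: [-0.0, 0.4, 5.3]
width: 0.0337
```

```bash
cat > m.py <<'E'
from h import *
np.set_printoptions(precision=4,suppress=True)
s=env.sense();q=s["tool_rot"];x=RT(q)[:,0]
print(round(s["time_s"],3),s["ee_pos"],"yaw",round(np.degrees(np.arctan2(x[1],x[0])),2),"w",round(s["width"],4),"F",s["force"],"M",s["moment"],"t6",s["joint_torque"][3:],"q6",s["joint_pos"][5])
E
python3 m.py
```

```text
5.375 [ 0.4266 -0.3747  0.0769] yaw -5.42 w 0.0337 F [-0.0329  0.3662  5.2858] M [ 0.1855  0.1981 -0.0152] t6 [ 0.0945 -0.383   0.1295] q6 0.7451884120349963
```

Request:
apply_moves(
  deltas=[
    [[0,0,0],-0.02,0.3],
  ],
)

```text
time_s: 5.5
ee_pos: [0.4266, -0.3745, 0.0768]
tool_rot: [0.0, 0.999, -0.038, 0.0]
force: [-1.0, 3.1, 5.5]
width: 0.0339
```

```bash
python3 m.py
```

```text
5.5 [ 0.4266 -0.3745  0.0768] yaw -4.32 w 0.0339 F [-1.019   3.062   5.5481] M [ 0.347   0.0779 -0.3661] t6 [-0.3123 -0.5423 -0.2009] q6 0.7257408967819491
```

Request:
apply_moves(
  deltas=[
    [[0,0,0],0,0.3],
  ],
)

```text
time_s: 5.62
ee_pos: [0.4267, -0.3745, 0.0769]
tool_rot: [0.0, 0.999, -0.038, 0.0]
force: [-0.9, 2.3, 5.5]
width: 0.0338
```

```bash
python3 m.py
```

```text
5.625 [ 0.4267 -0.3745  0.0769] yaw -4.34 w 0.0338 F [-0.8632  2.2805  5.5153] M [ 0.3091  0.1407 -0.1926] t6 [-0.1745 -0.4907 -0.2009] q6 0.7261236974221578
```

Request:
apply_moves(
  deltas=[
    [[0,0,0],-0.006,0.3],
  ],
)

```text
time_s: 5.75
ee_pos: [0.4267, -0.3745, 0.0769]
tool_rot: [0.0, 0.999, -0.035, 0.0]
force: [-0.6, 1.8, 5.5]
width: 0.0336
```

```bash
python3 m.py
```

```text
5.75 [ 0.4267 -0.3745  0.0769] yaw -4.01 w 0.0336 F [-0.6198  1.7733  5.4991] M [ 0.3615  0.1044 -0.3528] t6 [-0.3552 -0.522  -0.2842] q6 0.7203424190739934
```

Request:
apply_moves(
  deltas=[
    [[0,0,0],0,0.3],
  ],
)

```text
time_s: 5.88
ee_pos: [0.4267, -0.3744, 0.0769]
tool_rot: [-0.0, 0.999, -0.035, 0.0]
force: [-0.6, 2.2, 5.4]
width: 0.0335
```

```bash
python3 m.py
```

```text
5.875 [ 0.4267 -0.3744  0.0769] yaw -4.02 w 0.0335 F [-0.6016  2.1672  5.4441] M [ 0.369   0.055  -0.3128] t6 [-0.3012 -0.5064 -0.2886] q6 0.7204010992129299
```

Request:
apply_moves(
  deltas=[
    [[0,0,0],-0.004,0.3],
    [[0,0,0],-0.004,0.3],
  ],
)

```text
time_s: 6.12
ee_pos: [0.4268, -0.3744, 0.0769]
tool_rot: [-0.0, 0.999, -0.033, 0.0]
force: [0.5, 1.6, 5.3]
width: 0.0337
```

```bash
python3 m.py
```

```text
6.125 [ 0.4268 -0.3744  0.0769] yaw -3.8 w 0.0337 F [0.5329 1.6    5.2882] M [ 0.3633  0.1    -0.3162] t6 [-0.3779 -0.5164 -0.3134] q6 0.7165281104160991
```

Request:
apply_moves(
  deltas=[
    [[0,0,0],-0.005,0.3],
    [[0,0,0],-0.005,0.3],
  ],
)

```text
time_s: 6.38
ee_pos: [0.4269, -0.3743, 0.0769]
tool_rot: [-0.0, 1.0, -0.031, 0.001]
force: [0.6, 2.5, 5.2]
width: 0.0337
```

```bash
python3 m.py
```

```text
6.375 [ 0.4269 -0.3743  0.0769] yaw -3.51 w 0.0337 F [0.6355 2.5306 5.2319] M [ 0.4406  0.0297 -0.3521] t6 [-0.4703 -0.5268 -0.3229] q6 0.7115120818128676
```

Cap D holds about 0.33 N m with no clear give, so it is tight. I unwind, open, and go to the next cap B (far right).

Request:
apply_moves(
  deltas=[
    [[0,0,0],0.03,0.3],
    [[0,0,0],0.03,0.7],
    [[0,0,0],0.03,0.7],
    [[0,0,0],0.03,0.7],
    [[0,0,-50],0.055,0.7],
  ],
)

```text
time_s: 7.0
ee_pos: [0.424, -0.3715, 0.1221]
tool_rot: [-0.004, 0.998, -0.058, -0.003]
force: [1.6, -0.7, 0.5]
width: 0.0599
```

Request:
apply_moves(
  deltas=[
    [[45,2,0],0,0.7],
    [[85,9,0],0,0.7],
    [[85,9,0],0,0.7],
  ],
)

```text
time_s: 7.38
ee_pos: [0.5114, -0.3934, 0.1259]
tool_rot: [0.0, 0.998, -0.057, 0.0]
force: [-0.4, 0.3, 0.8]
width: 0.0594
```

```bash
python3 look.py t8 .5112 -.3838 s; python3 m.py
```

```text
7.375 [ 0.5114 -0.3934  0.1259] [ 0.0002  0.9984 -0.0568  0.0002] 0.05937034897224142 F [-0.3672  0.3282  0.7708] M [0.0081 0.0423 0.0048] q [-0.8311  0.306   1.626   0.0001  1.2091  0.8533]
7.475 [ 0.5094 -0.3927  0.1255] yaw -6.58 w 0.0599 F [-0.1025  1.3608 -0.6966] M [-0.0282 -0.0444 -0.0121] t6 [ 0.0171 -0.0318  0.0023] q6 0.8530633770874702
```

View pics/t8_w.png

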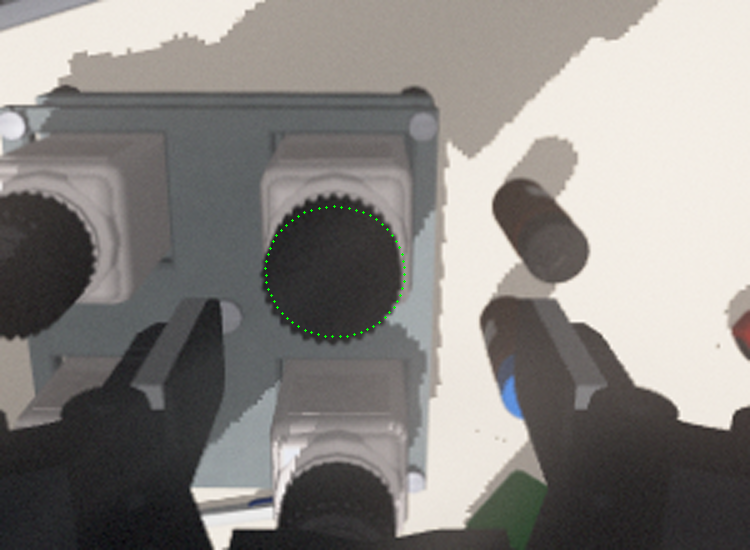

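View pics/t8_s.png

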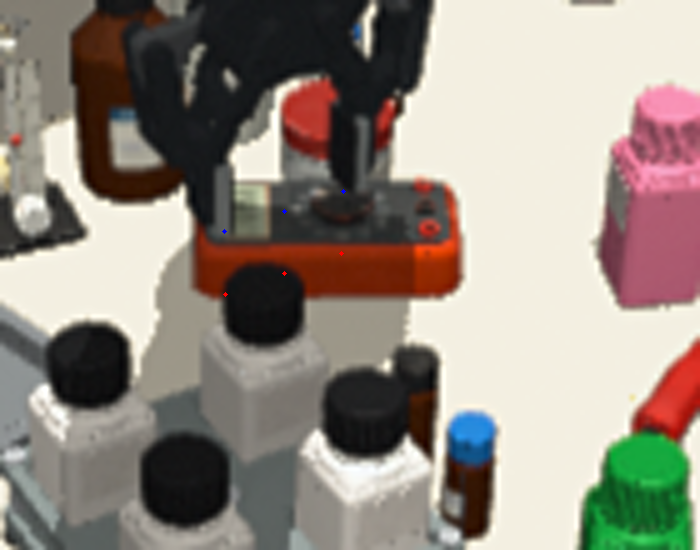

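```bash
cat > capxy.py <<'E'
from fit2 import *
def capxy(p,q,l,r,b):
    C=T(p,q)@H@D(o.x[2:8])
    def g(v):
        e=ext(C,v[0],v[1],.124);return [e[0]-l,e[1]-r,e[2]-b]
    w=least_squares(g,[p[0],p[1]]);return w.x,w.fun
if __name__=="__main__":
    k=2.5
    print(capxy([.5114,-.3934,.1259],[.0002,.9984,-.0568,.0002],110+262/k,110+406/k,110+344/k))
E
python3 capxy.py; python3 m.py
```

```text
(array([ 0.5103, -0.3848]), array([ 0.5748, -0.5742, -0.0347]))
7.525 [ 0.509  -0.3926  0.1255] yaw -6.61 w 0.0599 F [-0.6875  0.1168  0.2342] M [-0.0301  0.0459  0.0483] t6 [ 0.0099 -0.0153 -0.0008] q6 0.8531312065883015
```

Request:
apply_moves(
  deltas=[
    [[0.8,-8.4,5],0,0.7],
    [[0.8,-8.4,30],0,0.7],
    [[0.8,-8.4,48],0,0.7],
    [[0.8,-8.4,48],0,0.7],
  ],
)

```text
time_s: 8.02
ee_pos: [0.5101, -0.3834, 0.076]
tool_rot: [-0.002, 0.998, -0.058, -0.002]
force: [0.2, -0.8, 0.2]
width: 0.0596
```

```bash
python3 look.py t9 .5107 -.3843
```

```text
8.025 [ 0.5101 -0.3834  0.076 ] [-0.0015  0.9983 -0.0577 -0.0016] 0.05958183206616599 F [ 0.2153 -0.8278  0.1844] M [-0.0111  0.0591 -0.0155] q [-0.8219  0.3542  1.6653  0.      1.1265  0.8644]
```

View pics/t9_w.png

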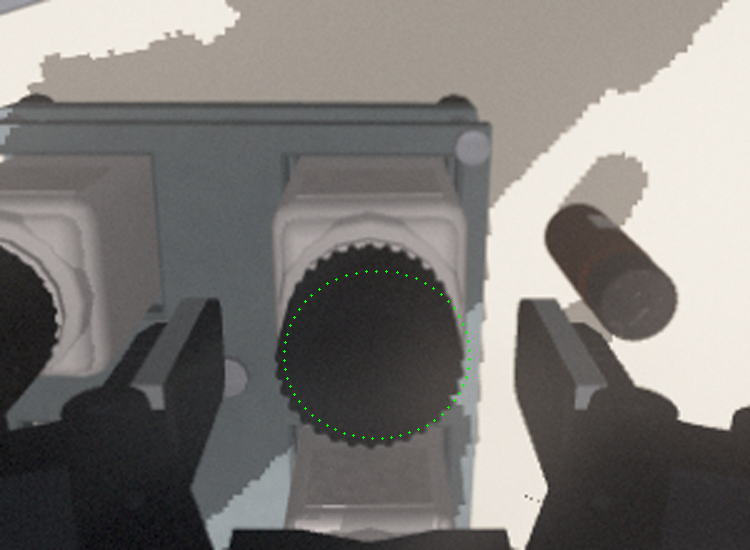

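Request:
apply_moves(
  deltas=[
    [[0,0,0],0,0.3],
    [[0,0,0],0,0.3],
    [[0,0,0],0,0.3],
    [[0,0,0],0,0.3],
  ],
)

```text
time_s: 8.57
ee_pos: [0.5122, -0.3853, 0.0797]
tool_rot: [0.001, 0.998, -0.058, 0.001]
force: [-0.5, 1.3, 5.7]
width: 0.0338
```

```bash
python3 m.py
```

```text
8.575 [ 0.5122 -0.3853  0.0797] yaw -6.6 w 0.0338 F [-0.5112  1.2983  5.6578] M [ 0.2977  0.1432 -0.0169] t6 [-0.1829 -0.4152 -0.0119] q6 0.8642729822114394
```

Request:
apply_moves(
  deltas=[
    [[0,0,0],-0.015,0.3],
    [[0,0,0],-0.015,0.3],
  ],
)

```text
time_s: 8.82
ee_pos: [0.5122, -0.3854, 0.0797]
tool_rot: [0.001, 0.999, -0.05, 0.001]
force: [-0.3, 1.8, 5.4]
width: 0.0335
```

```bash
python3 m.py
```

```text
8.825 [ 0.5122 -0.3854  0.0797] yaw -5.75 w 0.0335 F [-0.2953  1.7688  5.392 ] M [ 0.2458  0.1237 -0.1276] t6 [-0.1804 -0.3882 -0.1142] q6 0.8494361576638202
```

Request:
apply_moves(
  deltas=[
    [[0,0,0],-0.01,0.3],
    [[0,0,0],-0.01,0.3],
  ],
)

```text
time_s: 9.07
ee_pos: [0.5124, -0.3853, 0.0797]
tool_rot: [0.001, 0.999, -0.045, 0.001]
force: [-0.1, 2.3, 4.9]
width: 0.0335
```

```bash
python3 m.py
```

```text
9.075 [ 0.5124 -0.3853  0.0797] yaw -5.21 w 0.0335 F [-0.1299  2.3429  4.8991] M [ 0.3061  0.0028 -0.1853] t6 [-0.3345 -0.363  -0.2302] q6 0.839821609274217
```

Request:
apply_moves(
  deltas=[
    [[0,0,0],-0.01,0.3],
    [[0,0,0],-0.01,0.3],
  ],
)

```text
time_s: 9.32
ee_pos: [0.5125, -0.3852, 0.0797]
tool_rot: [0.0, 0.999, -0.041, 0.001]
force: [-0.2, 2.3, 5.5]
width: 0.0332
```

```bash
python3 m.py
```

```text
9.325 [ 0.5125 -0.3852  0.0797] yaw -4.66 w 0.0332 F [-0.2199  2.3434  5.5018] M [ 0.3291  0.0068 -0.3435] t6 [-0.4965 -0.3692 -0.3314] q6 0.8300613692972653
```

Cap B also holds, at 0.33 to 0.34 N m. Next is cap A (far left).

Request:
apply_moves(
  deltas=[
    [[0,0,0],0.025,0.3],
    [[0,0,0],0.025,0.7],
    [[0,0,0],0.025,0.7],
    [[0,0,0],0.025,0.7],
    [[0,0,-48],0.035,0.7],
  ],
)

```text
time_s: 9.95
ee_pos: [0.5089, -0.3822, 0.1216]
tool_rot: [-0.004, 0.998, -0.058, -0.004]
force: [0.0, -0.2, -0.1]
width: 0.0599
```

Request:
apply_moves(
  deltas=[
    [[0,-45,0],0,0.7],
    [[0,-86,0],0,0.7],
    [[0,-86,0],0,0.7],
    [[0,-86,0],0,0.7],
  ],
)

```text
time_s: 10.45
ee_pos: [0.5215, -0.2997, 0.1262]
tool_rot: [0.0, 0.998, -0.057, 0.0]
force: [-0.3, -0.1, -0.5]
width: 0.0599
```

```bash
python3 look.py t10 .5209 -.2985 s
```

```text
10.45 [ 0.5215 -0.2997  0.1262] [ 0.0002  0.9983 -0.0575  0.    ] 0.05991879585602246 F [-0.3303 -0.0695 -0.4853] M [-0.0393 -0.0288 -0.0164] q [-0.7099  0.2097  1.7422 -0.0003  1.1894  0.976 ]
```

View pics/t10_w.png

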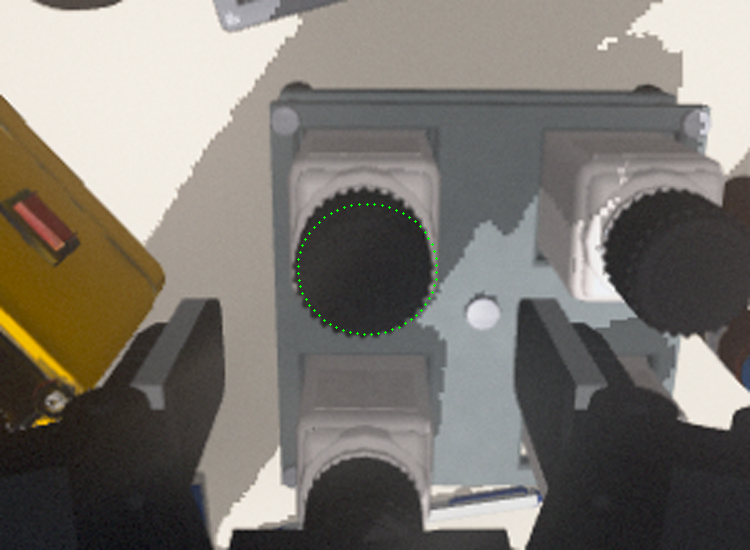

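View pics/t10_sraw.png

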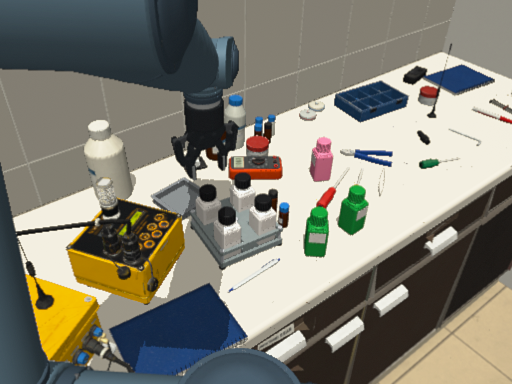

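```bash
python3 - <<'E'
from capxy import *
k=2.5
p=[.5215,-.2997,.1262];q=[.0002,.9983,-.0575,0]
print(capxy(p,q,110+293/k,110+437/k,110+338/k))
C=T(p,q)@H@D(o.x[2:8])
for z in (.0,.05,.08,.1,.12): print(z,pix2plane(f,C,[(110+163/k,110+280/k),(110+90/k,110+388/k)],z)[:,:2])
E
python3 m.py
```

```text
(array([ 0.521 , -0.2991]), array([ 0.5503, -0.5503, -0.0331]))
0.0 [[ 0.4801 -0.2054]
 [ 0.4316 -0.1614]]
0.05 [[ 0.4983 -0.2223]
 [ 0.4578 -0.1857]]
0.08 [[ 0.5092 -0.2325]
 [ 0.4736 -0.2002]]
0.1 [[ 0.5165 -0.2393]
 [ 0.4841 -0.21  ]]
0.12 [[ 0.5238 -0.2461]
 [ 0.4946 -0.2197]]
10.6 [ 0.5213 -0.3004  0.1262] yaw -6.67 w 0.0596 F [-0.2615  0.7863  0.0312] M [-0.0231 -0.0449 -0.0004] t6 [ 0.0061  0.0039 -0.0017] q6 0.9762431602275763
```

Request:
apply_moves(
  deltas=[
    [[-0.4,-1.3,10],0,0.6],
    [[-0.4,-1.3,35],0,0.6],
    [[-0.4,-1.3,50],0,0.6],
    [[-0.4,-1.3,50],0,0.6],
  ],
)

```text
time_s: 11.1
ee_pos: [0.5201, -0.2974, 0.0743]
tool_rot: [-0.001, 0.998, -0.058, -0.001]
force: [0.4, 0.2, -0.5]
width: 0.0513
```

```bash
python3 look.py t11 .521 -.2991
```

```text
11.1 [ 0.5201 -0.2974  0.0743] [-0.0011  0.9983 -0.0577 -0.0014] 0.05128756770305458 F [ 0.3718  0.2292 -0.5196] M [ 0.031  -0.0266 -0.008 ] q [-0.7085  0.2739  1.7708  0.      1.1005  0.9778]
```

View pics/t11_w.png

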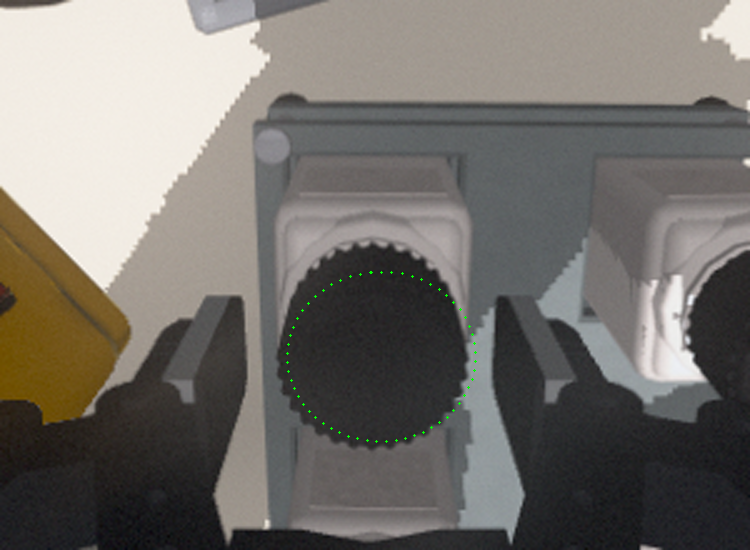

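Request:
apply_moves(
  deltas=[
    [[0,0.5,0],0,0.3],
    [[0,0.5,0],0,0.3],
    [[0,0.5,0],0,0.3],
    [[0,0.5,0],0,0.3],
  ],
)

```text
time_s: 11.65
ee_pos: [0.5219, -0.299, 0.0774]
tool_rot: [0.001, 0.998, -0.058, 0.001]
force: [1.3, 0.9, 4.7]
width: 0.0334
```

```bash
python3 m.py
```

```text
11.65 [ 0.5219 -0.299   0.0774] yaw -6.6 w 0.0334 F [1.2598 0.9201 4.7325] M [ 0.0989 -0.1081 -0.0168] t6 [-0.2263  0.0359  0.0017] q6 0.9771309712190792
```

Request:
apply_moves(
  deltas=[
    [[0,0,0],-0.015,0.3],
    [[0,0,0],-0.015,0.3],
  ],
)

```text
time_s: 11.9
ee_pos: [0.5218, -0.299, 0.0773]
tool_rot: [0.001, 0.999, -0.05, 0.001]
force: [0.4, 1.4, 4.9]
width: 0.0339
```

```bash
python3 m.py
```

```text
11.9 [ 0.5218 -0.299   0.0773] yaw -5.72 w 0.0339 F [0.3943 1.3983 4.9041] M [ 0.0727 -0.0421  0.0005] t6 [-0.1383 -0.0953 -0.0038] q6 0.9619781097499253
```

Nearly no torque yet, so I keep going in modest steps.

Request:
apply_moves(
  deltas=[
    [[0,0,0],-0.02,0.3],
    [[0,0,0],-0.02,0.3],
  ],
)

```text
time_s: 12.15
ee_pos: [0.5216, -0.299, 0.0773]
tool_rot: [0.001, 0.999, -0.04, 0.001]
force: [0.4, 0.2, 5.5]
width: 0.0337
```

```bash
python3 m.py
```

```text
12.15 [ 0.5216 -0.299   0.0773] yaw -4.58 w 0.0337 F [0.3725 0.1554 5.4944] M [0.0938 0.0623 0.0655] t6 [-0.0191 -0.1816  0.0045] q6 0.9419559116790334
```

Request:
apply_moves(
  deltas=[
    [[0,0,0],-0.015,0.3],
    [[0,0,0],-0.015,0.3],
  ],
)

```text
time_s: 12.4
ee_pos: [0.5217, -0.2989, 0.0773]
tool_rot: [0.0, 0.999, -0.033, 0.001]
force: [0.6, 1.5, 6.6]
width: 0.0338
```

```bash
python3 m.py
```

```text
12.4 [ 0.5217 -0.2989  0.0773] yaw -3.76 w 0.0338 F [0.6165 1.4826 6.5577] M [ 0.2339 -0.0124 -0.1717] t6 [-0.2702 -0.1859 -0.2016] q6 0.927520204261009
```

Request:
apply_moves(
  deltas=[
    [[0,0,0],-0.007,0.3],
    [[0,0,0],-0.007,0.3],
  ],
)

```text
time_s: 12.65
ee_pos: [0.5218, -0.2988, 0.0773]
tool_rot: [0.0, 1.0, -0.03, 0.001]
force: [0.2, 2.6, 6.9]
width: 0.0341
```

```bash
python3 m.py
```

```text
12.65 [ 0.5218 -0.2988  0.0773] yaw -3.39 w 0.0341 F [0.2483 2.6332 6.8679] M [ 0.1542 -0.0532 -0.3336] t6 [-0.4121 -0.1686 -0.3102] q6 0.9208764078842556
```

Cap A holds at 0.31 to 0.33 N m as well. Now cap C (near left).

Request:
apply_moves(
  deltas=[
    [[0,0,0],0.025,0.3],
    [[0,0,0],0.025,0.6],
    [[0,0,0],0.025,0.6],
    [[0,0,0],0.025,0.6],
    [[0,0,-50],0.057,0.6],
  ],
)

```text
time_s: 13.28
ee_pos: [0.5181, -0.2961, 0.1217]
tool_rot: [-0.003, 0.998, -0.058, -0.004]
force: [0.6, -0.6, -0.2]
width: 0.051
```

Request:
apply_moves(
  deltas=[
    [[-45,0,0],0,0.6],
    [[-86,0,0],0,0.6],
    [[-86,0,0],0,0.6],
    [[-86,0,0],0,0.6],
  ],
)

```text
time_s: 13.78
ee_pos: [0.4361, -0.289, 0.1265]
tool_rot: [0.0, 0.998, -0.058, 0.0]
force: [0.1, 0.5, 0.5]
width: 0.0513
```

```bash
python3 look.py t12 .4357 -.289
```

```text
13.775 [ 0.4361 -0.289   0.1265] [ 0.0002  0.9983 -0.0577  0.0004] 0.051329870475632824 F [0.1245 0.4996 0.4718] M [-0.0132 -0.0109  0.03  ] q [-0.8022  0.0289  1.9405  0.0002  1.1714  0.8839]
```

View pics/t12_w.png

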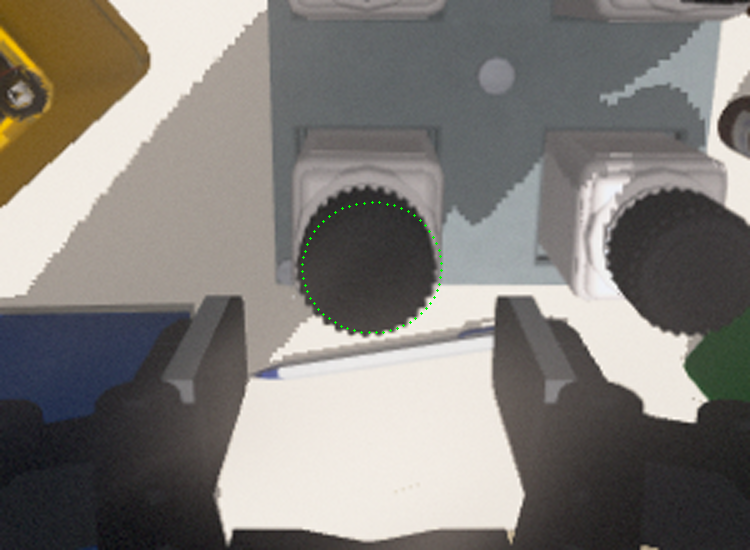

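Request:
apply_moves(
  deltas=[
    [[-0.4,-0.3,20],0,0.6],
    [[-0.4,-0.3,50],0,0.6],
    [[-0.4,-0.3,50],0,0.6],
    [[-0.4,-0.3,50],0,0.6],
  ],
)

```text
time_s: 14.32
ee_pos: [0.4363, -0.2889, 0.0771]
tool_rot: [0.0, 0.998, -0.057, 0.0]
force: [0.1, -0.5, 0.5]
width: 0.0513
```

Request:
apply_moves(
  deltas=[
    [[0,0,0],0,0.3],
    [[0,0,0],0,0.3],
    [[0,0,0],0,0.3],
    [[0,0,0],0,0.3],
  ],
)

```text
time_s: 14.82
ee_pos: [0.4364, -0.2891, 0.078]
tool_rot: [0.001, 0.998, -0.058, 0.001]
force: [0.6, 2.0, 5.2]
width: 0.0336
```

```bash
python3 look.py t13 .4357 -.289 s;python3 m.py
```

```text
14.825 [ 0.4364 -0.2891  0.078 ] [ 0.0009  0.9983 -0.0576  0.0012] 0.033552525809213585 F [0.5977 1.9632 5.1646] M [ 0.228   0.0443 -0.0272] q [-0.8021  0.0983  1.9673  0.0004  1.0729  0.8837]
14.925 [ 0.4364 -0.2891  0.078 ] yaw -6.6 w 0.0335 F [0.4005 1.8138 6.3147] M [ 0.2715 -0.0028 -0.0925] t6 [-0.2432 -0.2565  0.0092] q6 0.883683120053669
```

View pics/t13_w.png

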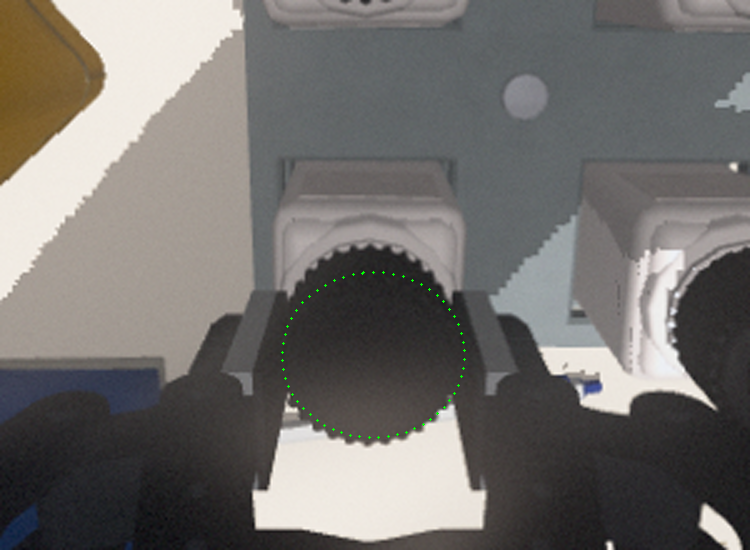

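Cap C is centred and gripped at (370,355). Now the turn in small steps.

Request:
apply_moves(
  deltas=[
    [[0,0,0],-0.02,0.3],
    [[0,0,0],-0.02,0.3],
  ],
)

```text
time_s: 15.18
ee_pos: [0.4362, -0.2892, 0.0779]
tool_rot: [0.001, 0.999, -0.047, 0.001]
force: [0.2, 0.9, 5.8]
width: 0.0337
```

```bash
python3 m.py
```

```text
15.175 [ 0.4362 -0.2892  0.0779] yaw -5.44 w 0.0337 F [0.218  0.9303 5.796 ] M [0.1893 0.0951 0.0343] t6 [-0.0816 -0.3025 -0.0007] q6 0.863522648753965
```

Request:
apply_moves(
  deltas=[
    [[0,0,0],-0.015,0.3],
    [[0,0,0],-0.015,0.3],
  ],
)

```text
time_s: 15.42
ee_pos: [0.4361, -0.2892, 0.0779]
tool_rot: [0.001, 0.999, -0.04, 0.001]
force: [-0.9, 2.1, 6.4]
width: 0.0334
```

```bash
python3 m.py
```

```text
15.425 [ 0.4361 -0.2892  0.0779] yaw -4.59 w 0.0334 F [-0.9397  2.1155  6.4257] M [ 0.1917  0.1282 -0.0288] t6 [-0.0293 -0.3624 -0.0573] q6 0.8487074116210672
```

Request:
apply_moves(
  deltas=[
    [[0,0,0],-0.01,0.3],
    [[0,0,0],-0.01,0.3],
  ],
)

```text
time_s: 15.68
ee_pos: [0.4361, -0.2891, 0.0779]
tool_rot: [0.001, 0.999, -0.035, 0.001]
force: [-1.1, 0.9, 6.2]
width: 0.0334
```

```bash
python3 m.py
```

```text
15.675 [ 0.4361 -0.2891  0.0779] yaw -4.03 w 0.0334 F [-1.1383  0.9143  6.1709] M [ 0.1958  0.2194 -0.0989] t6 [-0.067  -0.4104 -0.0988] q6 0.8388765007442376
```

Request:
apply_moves(
  deltas=[
    [[0,0,0],-0.01,0.3],
    [[0,0,0],-0.01,0.3],
  ],
)

```text
time_s: 15.92
ee_pos: [0.4361, -0.2891, 0.0779]
tool_rot: [0.001, 1.0, -0.03, 0.001]
force: [-0.1, 1.5, 6.5]
width: 0.0334
```

```bash
python3 m.py
```

```text
15.925 [ 0.4361 -0.2891  0.0779] yaw -3.46 w 0.0334 F [-0.111   1.5081  6.4651] M [ 0.1811  0.181  -0.0837] t6 [-0.0745 -0.4148 -0.0993] q6 0.8288632656083503
```

The torque sits flat at 0.10 N m, so cap C is giving. I turn on, first a short step to confirm.

Request:
apply_moves(
  deltas=[
    [[0,0,0],-0.015,0.3],
    [[0,0,0],-0.03,0.3],
  ],
)

```text
time_s: 16.18
ee_pos: [0.4361, -0.289, 0.0779]
tool_rot: [0.001, 1.0, -0.015, 0.001]
force: [-1.0, 1.4, 6.8]
width: 0.0335
```

```bash
python3 m.py
```

```text
16.175 [ 0.4361 -0.289   0.0779] yaw -1.72 w 0.0335 F [-1.0447  1.4407  6.8437] M [ 0.1927  0.1834 -0.1845] t6 [-0.118  -0.451  -0.0351] q6 0.7985165401746358
```

Request:
apply_moves(
  deltas=[
    [[0,0,0],-0.03,0.3],
    [[0,0,0],-0.06,0.3],
    [[0,0,0],-0.09,0.3],
    [[0,0,0],-0.12,0.3],
    [[0,0,0],-0.15,0.3],
  ],
)

```text
time_s: 16.8
ee_pos: [0.4361, -0.2889, 0.0779]
tool_rot: [0.001, 0.998, 0.06, 0.001]
force: [-0.1, 1.6, 6.4]
width: 0.0335
```

```bash
python3 m.py
```

```text
16.8 [ 0.4361 -0.2889  0.0779] yaw 6.9 w 0.0335 F [-0.1049  1.6132  6.4337] M [ 0.3541  0.1297 -0.0985] t6 [-0.2141 -0.5413  0.0602] q6 0.6480510616416161
```

Request:
apply_moves(
  deltas=[
    [[0,0,0],-0.05,0.3],
    [[0,0,0],-0.1,0.3],
    [[0,0,0],-0.15,0.3],
    [[0,0,0],-0.2,0.3],
    [[0,0,0],-0.25,0.3],
  ],
)

```text
time_s: 17.42
ee_pos: [0.4361, -0.2887, 0.0779]
tool_rot: [0.001, 0.983, 0.184, 0.001]
force: [-0.7, 2.7, 7.8]
width: 0.0339
```

Request:
apply_moves(
  deltas=[
    [[0,0,0],-0.05,0.3],
    [[0,0,0],-0.1,0.3],
    [[0,0,0],-0.15,0.3],
    [[0,0,0],-0.2,0.3],
    [[0,0,0],-0.25,0.3],
  ],
)

```text
time_s: 18.05
ee_pos: [0.436, -0.2885, 0.0779]
tool_rot: [0.0, 0.952, 0.306, 0.001]
force: [-1.7, 4.5, 8.7]
width: 0.0335
```

```bash
python3 m.py; python3 look.py t14 .4357 -.289 s
```

```text
18.05 [ 0.436  -0.2885  0.0779] yaw 35.58 w 0.0335 F [-1.6983  4.4515  8.6981] M [ 0.5665  0.2342 -0.1576] t6 [-0.3603 -0.9193  0.1865] q6 0.1474024797678521
18.05 [ 0.436  -0.2885  0.0779] [0.0003 0.9522 0.3055 0.0005] 0.0334633406451135 F [-1.6983  4.4515  8.6981] M [ 0.5665  0.2342 -0.1576] q [-0.802   0.0981  1.9678  0.0007  1.0746  0.1474]
```

View pics/t14_w.png

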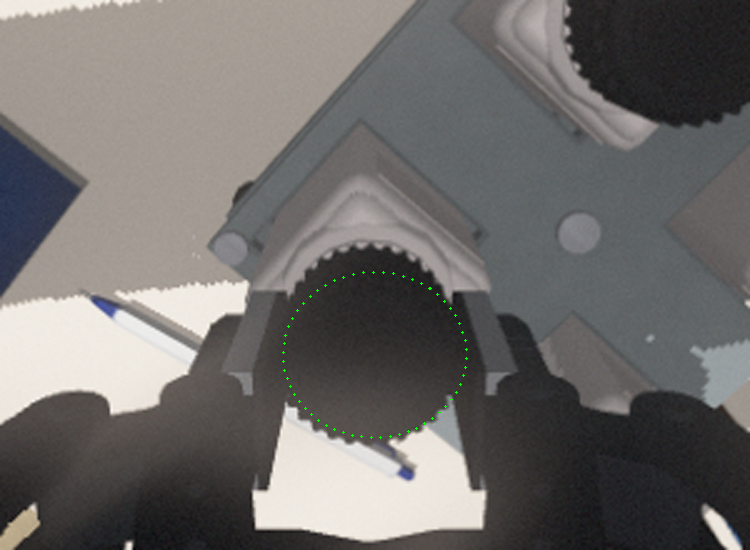

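View pics/t14_s.png

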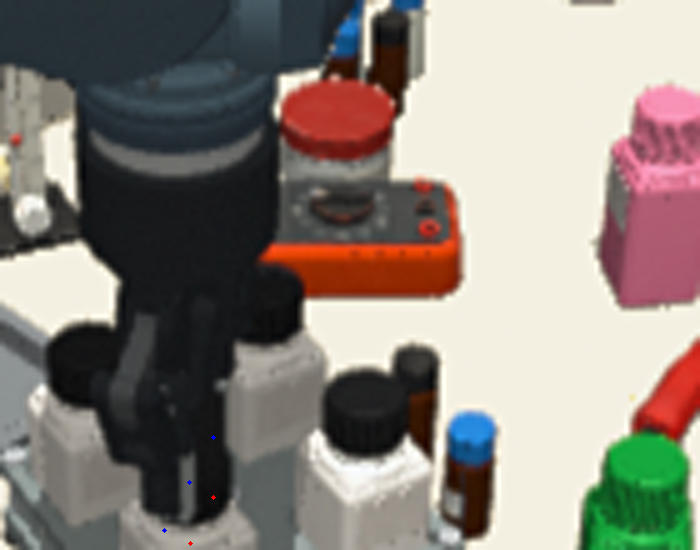

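Cap C gave clearly: about 39° at only about 0.1 N m, while the body stayed put. Now I open, turn the jaws back in line with the rack, and look before taking the bottle by its body.

Request:
apply_moves(
  deltas=[
    [[0,0,0],0,0.75],
    [[0,0,0],0,0.75],
    [[0,0,0],0,0.75],
    [[0,0,-3],0.17,0.75],
    [[0,0,-3],0.34,0.75],
  ],
)

```text
time_s: 18.77
ee_pos: [0.4354, -0.2884, 0.0793]
tool_rot: [0.0, 0.991, 0.137, 0.0]
force: [-0.2, 0.3, 0.0]
width: 0.0639
```

Request:
apply_moves(
  deltas=[
    [[0,0,0],0.17,0.75],
    [[0,0,0],0.34,0.75],
    [[0,0,0],0.36,0.75],
    [[0,0,0],0.36,0.75],
  ],
)

```text
time_s: 19.27
ee_pos: [0.4353, -0.2883, 0.0791]
tool_rot: [-0.0, 0.999, -0.039, -0.0]
force: [-0.4, 0.3, 0.1]
width: 0.0643
```

```bash
python3 m.py; python3 look.py t15 .4357 -.289 s
```

```text
19.275 [ 0.4353 -0.2883  0.0791] yaw -4.48 w 0.0643 F [-0.3593  0.276   0.146 ] M [ 0.0465 -0.009  -0.0524] t6 [-0.0002  0.0006  0.0361] q6 0.8465897510546204
19.275 [ 0.4353 -0.2883  0.0791] [-0.      0.9992 -0.0391 -0.0001] 0.06425245687517103 F [-0.3593  0.276   0.146 ] M [ 0.0465 -0.009  -0.0524] q [-0.8024  0.0955  1.968  -0.      1.0782  0.8466]
```

View pics/t15_w.png

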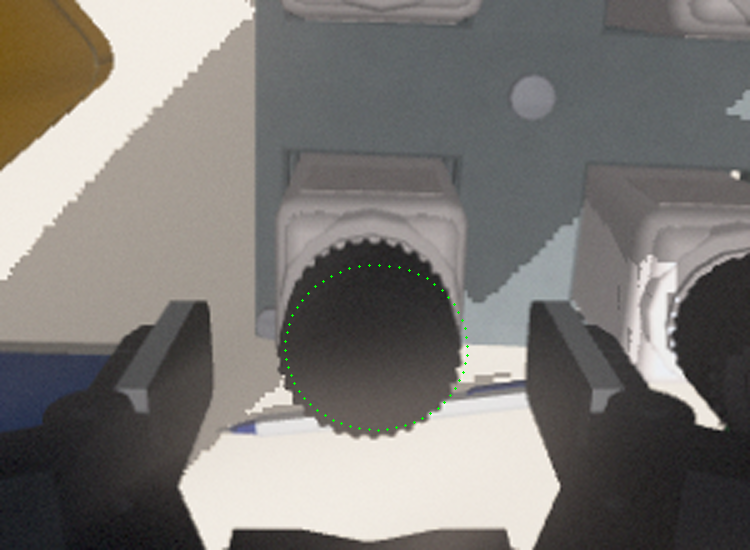

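View pics/t15_s.png

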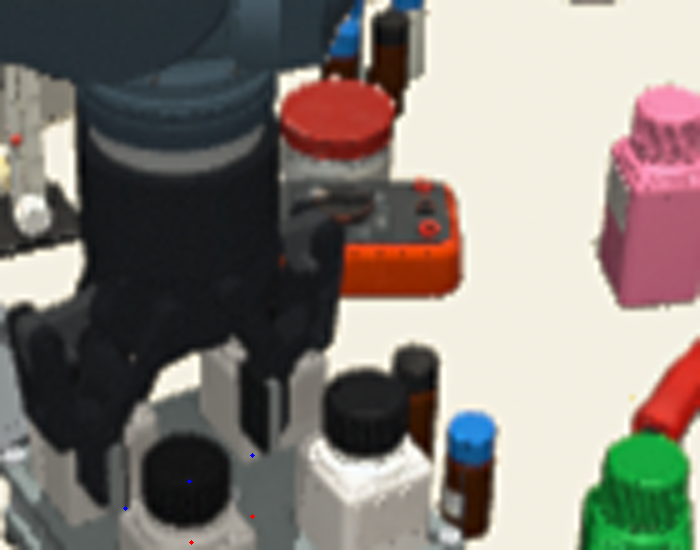

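Request:
apply_moves(
  deltas=[
    [[0.3,0.3,15],0,0.75],
    [[0.3,0.3,30],0,0.75],
    [[0.3,0.3,30],0,0.75],
  ],
)

```text
time_s: 19.75
ee_pos: [0.4343, -0.2873, 0.0468]
tool_rot: [-0.002, 0.999, -0.04, -0.002]
force: [0.2, -0.8, -0.2]
width: 0.0641
```

```bash
python3 m.py; python3 look.py t16 .4357 -.289 s
python3 - <<'E'
from h import *
im=cv2.imread("pics/t16_sraw.png");cv2.imwrite("pics/t16_s2.png",cv2.resize(im[150:270,170:290],None,fx=5,fy=5,interpolation=cv2.INTER_CUBIC))
E
```

```text
19.75 [ 0.4343 -0.2873  0.0468] yaw -4.58 w 0.0641 F [ 0.1766 -0.8173 -0.2095] M [-0.0011  0.0238  0.0169] t6 [-0.0024 -0.0653 -0.0019] q6 0.8483856467205521
19.75 [ 0.4343 -0.2873  0.0468] [-0.0016  0.9992 -0.04   -0.0017] 0.06409727820732786 F [ 0.1766 -0.8173 -0.2095] M [-0.0011  0.0238  0.0169] q [-0.8024  0.1481  1.9799 -0.      1.0182  0.8484]
```

View pics/t16_w.png

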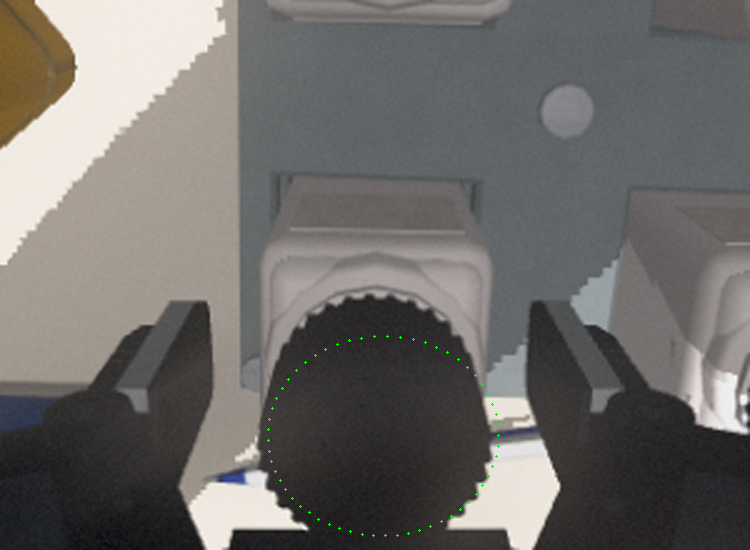

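View pics/t16_s2.png

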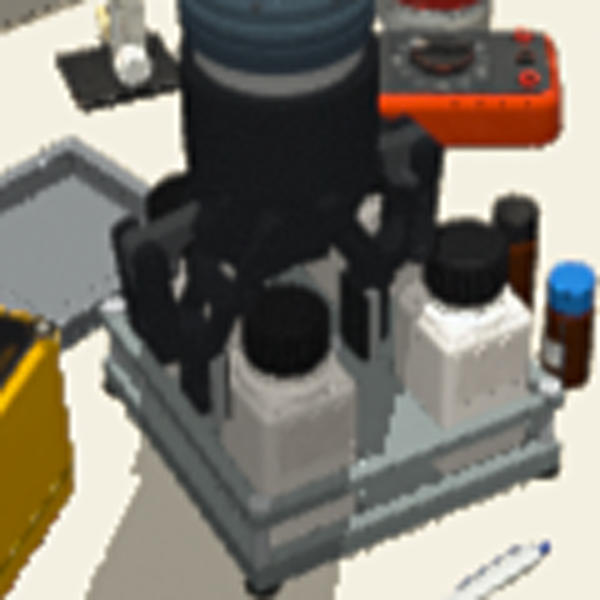

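Request:
apply_moves(
  deltas=[
    [[0,0.5,7],0,0.75],
    [[0,0.5,14],0,0.75],
    [[0,0.5,14],0,0.75],
  ],
)

```text
time_s: 20.23
ee_pos: [0.4351, -0.2887, 0.0344]
tool_rot: [-0.001, 0.999, -0.04, -0.001]
force: [0.1, 0.5, 0.6]
width: 0.0636
```

```bash
python3 m.py
```

```text
20.225 [ 0.4351 -0.2887  0.0344] yaw -4.6 w 0.0636 F [0.0884 0.501  0.5503] M [-0.0122 -0.0192  0.0177] t6 [-0.0013 -0.0333 -0.0002] q6 0.8478547056107658
```

Request:
apply_moves(
  deltas=[
    [[0,0,0],0,0.4],
    [[0,0,0],0,0.4],
    [[0,0,0],0,0.4],
    [[0,0,0],0,0.4],
  ],
)

```text
time_s: 20.72
ee_pos: [0.4358, -0.289, 0.0356]
tool_rot: [-0.0, 0.999, -0.04, 0.0]
force: [-0.3, 3.3, 4.7]
width: 0.0449
```

```bash
python3 m.py; python3 look.py t17 .4357 -.289 s
python3 - <<'E'
from h import *
im=cv2.imread("pics/t17_sraw.png");cv2.imwrite("pics/t17_s2.png",cv2.resize(im[150:270,170:290],None,fx=5,fy=5,interpolation=cv2.INTER_CUBIC))
E
```

```text
20.725 [ 0.4358 -0.289   0.0356] yaw -4.6 w 0.0449 F [-0.3493  3.2797  4.6763] M [ 0.5466  0.0981 -0.0784] t6 [-0.453  -0.6824 -0.0595] q6 0.8479001186031601
20.725 [ 0.4358 -0.289   0.0356] [-0.0001  0.9992 -0.0401  0.0002] 0.04493943077443166 F [-0.3493  3.2797  4.6763] M [ 0.5466  0.0981 -0.0784] q [-0.8029  0.1695  1.9805  0.0005  0.9914  0.8479]
```

View pics/t17_w.png

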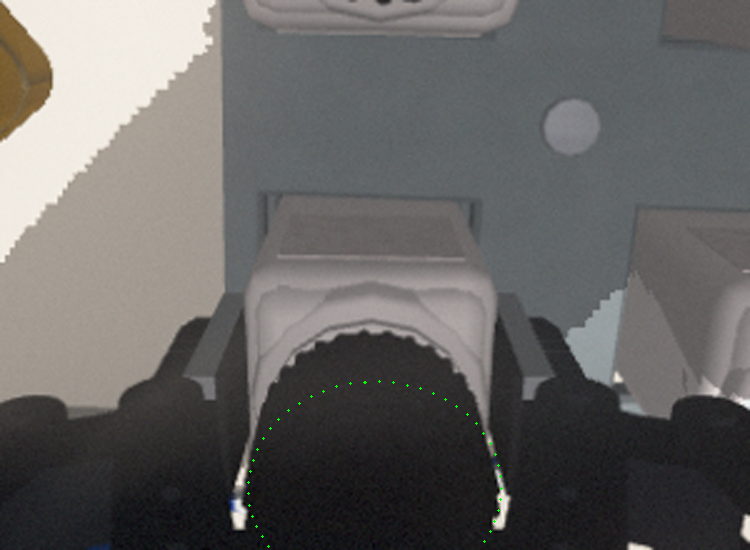

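View pics/t17_s2.png

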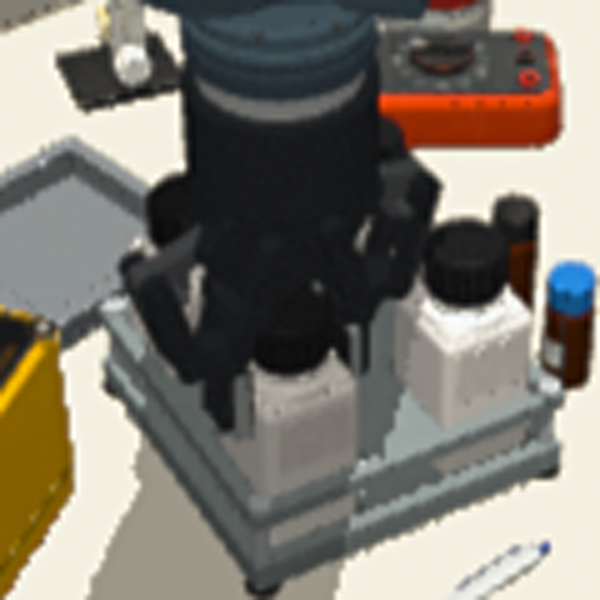

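Bottle C is gripped by its flat sides, with the cap clear of the palm. I recompute the tray centre with the refined calibration.

Run:
```python
from fit2 import *
C2=np.load("w2.npz")["C"]@Hi@H@D(o.x[2:8])
q=np.array([(233,88),(427,112),(395,305),(214,284)])/2.5+[150,0]
t=pix2plane(f,C2,q,0.023)[:,:2];print(t.mean(0),[np.linalg.norm(t[i]-t[i-1]) for i in range(4)])
C2b=np.load("w2.npz")["C"]
# inner floor corners in crop: approx (247,108),(406,130),(383,290),(233,268) 
im=cv2.imread("pics/w2.png");cv2.imwrite("pics/tray.png",cv2.resize(im[20:140,220:340],None,fx=5,fy=5,interpolation=cv2.INTER_CUBIC))
sc=cams.grab_frame("scene");Cs=campose(sc)
im=cv2.imread("pics/s2.png");cv2.imwrite("pics/tray_s.png",cv2.resize(im[165:235,140:220],None,fx=7,fy=7,interpolation=cv2.INTER_CUBIC))
for off in [o.x[2:8],np.zeros(6)]:
    C=np.load("w2.npz")["C"]@Hi@H@D(off)
    m=t.mean(0)
    print(proj(sc,Cs,[(*m,.023)]))
```

```text
[ 0.6439 -0.301 ] [np.float64(0.1078161038337745), np.float64(0.10966209790664035), np.float64(0.10799185844246438), np.float64(0.1081110026839444)]
[[182.678  195.4904]]
[[182.678  195.4904]]
```

View pics/tray.png

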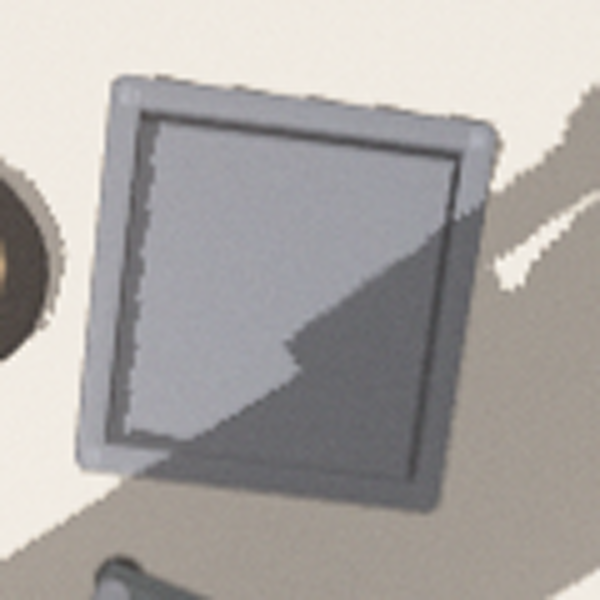

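View pics/tray_s.png

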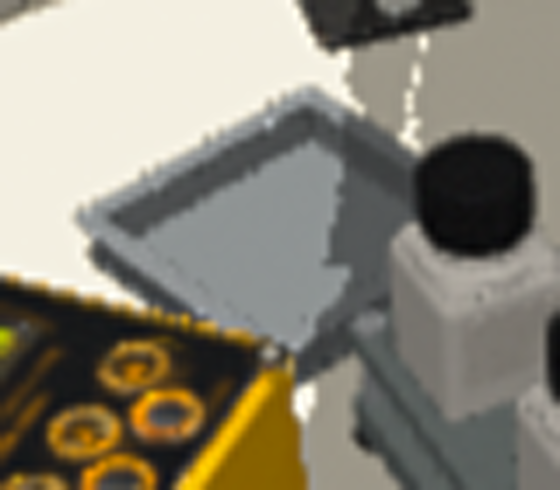

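Request:
apply_moves(
  deltas=[
    [[0,0,-10],0,0.4],
    [[0,0,-30],0,0.4],
    [[0,0,-60],0,0.4],
    [[0,0,-100],0,0.4],
    [[0,0,-140],0,0.4],
  ],
)

```text
time_s: 21.55
ee_pos: [0.4349, -0.2891, 0.1761]
tool_rot: [0.0, 0.999, -0.04, -0.001]
force: [-0.4, -0.3, -1.6]
width: 0.0448
```

Request:
apply_moves(
  deltas=[
    [[0,0,0],0,0.4],
  ],
)

```text
time_s: 21.68
ee_pos: [0.437, -0.2911, 0.1789]
tool_rot: [0.003, 0.999, -0.04, 0.003]
force: [0.1, -0.1, -2.1]
width: 0.0448
```

```bash
python3 m.py
python3 - <<'E'
from h import *
f=cams.grab_frame("scene");cv2.imwrite("pics/s18.png",f["image"])
f=cams.grab_frame("wrist");cv2.imwrite("pics/w18.png",f["image"])
E
```

```text
21.675 [ 0.437  -0.2911  0.1789] yaw -4.59 w 0.0448 F [ 0.1326 -0.1278 -2.0697] M [0.0273 0.0154 0.0527] t6 [ 0.004   0.1612 -0.0002] q6 0.8477825419305008
```

```bash
python3 m.py
```

```text
21.775 [ 0.435  -0.2889  0.1744] yaw -4.6 w 0.045 F [-0.4705  0.0961 -2.4245] M [ 0.0486 -0.0265 -0.0335] t6 [-0.0054 -0.046  -0.0005] q6 0.8478290592539673
```

Request:
apply_moves(
  deltas=[
    [[30,-1,0],0,0.4],
    [[75,-2,0],-0.05,0.4],
    [[120,-3,0],-0.1,0.4],
    [[165,-4,0],-0.17,0.4],
    [[200,-5,0],-0.234,0.4],
  ],
)

```text
time_s: 22.4
ee_pos: [0.6355, -0.2994, 0.1714]
tool_rot: [-0.002, 0.997, 0.078, -0.002]
force: [-0.6, 0.0, -1.8]
width: 0.0447
```

```bash
python3 m.py
```

```text
22.4 [ 0.6355 -0.2994  0.1714] yaw 8.96 w 0.0447 F [-0.5702  0.0206 -1.7726] M [-0.0498 -0.0597  0.0087] t6 [ 0.0685 -0.1131  0.2478] q6 0.8134014476321104
```

Request:
apply_moves(
  deltas=[
    [[8,0,0],0,0.4],
    [[8,0,0],0,0.4],
    [[8,0,0],0,0.4],
  ],
)

```text
time_s: 22.78
ee_pos: [0.6419, -0.2988, 0.1743]
tool_rot: [-0.0, 0.997, 0.076, -0.001]
force: [-0.8, 0.3, -0.9]
width: 0.0452
```

```bash
python3 m.py; python3 m.py
```

```text
22.775 [ 0.6419 -0.2988  0.1743] yaw 8.77 w 0.0452 F [-0.81    0.2561 -0.8719] M [ 0.0235 -0.0247 -0.0551] t6 [0.0079 0.0008 0.0015] q6 0.8226116988419232
22.775 [ 0.6419 -0.2988  0.1743] yaw 8.77 w 0.0452 F [-0.81    0.2561 -0.8719] M [ 0.0235 -0.0247 -0.0551] t6 [0.0079 0.0008 0.0015] q6 0.8226116988419232
```

Request:
apply_moves(
  deltas=[
    [[2,2,25],0,0.4],
    [[2,2,65],0,0.4],
    [[2,2,105],0,0.4],
    [[2,2,130],0,0.4],
    [[2,2,135],0,0.4],
  ],
)

```text
time_s: 23.4
ee_pos: [0.6432, -0.2998, 0.0379]
tool_rot: [-0.001, 0.997, 0.076, -0.002]
force: [-0.5, 0.5, -1.8]
width: 0.0446
```

Request:
apply_moves(
  deltas=[
    [[0,0,0],0,0.4],
    [[0,0,0],0,0.4],
  ],
)

```text
time_s: 23.65
ee_pos: [0.6465, -0.3015, 0.0424]
tool_rot: [0.001, 0.997, 0.077, 0.001]
force: [0.3, -0.2, -1.1]
width: 0.0446
```

```bash
python3 m.py
cat > chk.py <<'E'
from h import *
import sys
f=cams.grab_frame("scene");C=campose(f);im=f["image"];cv2.imwrite(f"pics/{sys.argv[1]}.png",im)
hsv=cv2.cvtColor(im,cv2.COLOR_BGR2HSV)
m=((hsv[...,2]<60)).astype(np.uint8)
n,l,st,ce=cv2.connectedComponentsWithStats(m[150:280,130:300])
for i in range(1,n):
    if 60<st[i,4]<3000: print(st[i][:4]+[130,150,0,0],st[i,4],(ce[i]+[130,150]).round(1))
E
python3 chk.py s19
```

```text
23.65 [ 0.6465 -0.3015  0.0424] yaw 8.8 w 0.0446 F [ 0.3383 -0.1803 -1.0817] M [0.0064 0.0166 0.0419] t6 [-0.0027  0.0126  0.0002] q6 0.8223945510690689
[150 150  57  32] 894 [175.1 160.5]
[206 150  21  10] 122 [215.4 155.2]
[235 173  16  16] 213 [242.2 180.4]
[199 185  17  16] 228 [207.  192.7]
[255 190  22  21] 329 [265.7 201.1]
[130 203  47  65] 1024 [145.2 233. ]
[279 212   9  15] 77 [283.8 218.8]
```

Request:
apply_moves(
  deltas=[
    [[0,0,0],0,0.4],
    [[0,0,0],0,0.4],
    [[0,0,0],0,0.4],
  ],
)

```text
time_s: 24.08
ee_pos: [0.6455, -0.3006, 0.0403]
tool_rot: [0.0, 0.997, 0.077, 0.0]
force: [-0.5, -0.1, -2.0]
width: 0.0449
```

```bash
python3 m.py
python3 - <<'E'
# numeric look: wrist image columns/rows around tray, printed coarse
from h import *
s=env.sense();f=cams.grab_frame("wrist");im=f["image"];cv2.imwrite("pics/w20.png",im);np.savez("w20.npz",p=s["ee_pos"],q=s["tool_rot"])
from fit2 import H as H0,D,o,T
C=T(s["ee_pos"],s["tool_rot"])@H0@D(o.x[2:8])
th=np.radians(8.8);R2=np.array([[np.cos(th),-np.sin(th)],[np.sin(th),np.cos(th)]])
c=np.array([.644,-.3005])
for h,z in ((.0545,.023),(.046,.023)):
    P=np.array([[h,h],[h,-h],[-h,-h],[-h,h]])@R2.T+c
    print(proj(f,C,np.c_[P,np.full(4,z)]).round(1).tolist())
g=cv2.cvtColor(im,cv2.COLOR_BGR2GRAY)
print("rows at col 257:",g[0:240:4,257].tolist())
for r in (60,80,100): print("row",r,g[r,60:460:5].tolist())
E
```

```text
24.075 [ 0.6455 -0.3006  0.0403] yaw 8.82 w 0.0449 F [-0.5449 -0.108  -1.9586] M [-0.0182  0.0853  0.0017] t6 [-0.0009  0.0002  0.    ] q6 0.822367239256632
[[171.1, 132.9], [340.9, 132.9], [329.5, 281.9], [182.8, 282.0]]
[[185.1, 146.1], [327.0, 146.1], [318.9, 271.9], [193.5, 272.0]]
rows at col 257: [233, 233, 234, 234, 235, 235, 234, 236, 235, 236, 236, 236, 236, 237, 237, 236, 238, 238, 237, 238, 236, 236, 238, 236, 236, 235, 161, 161, 162, 161, 156, 161, 160, 133, 104, 104, 100, 102, 102, 100, 102, 95, 96, 97, 95, 106, 103, 105, 107, 98, 97, 98, 97, 119, 114, 139, 117, 139, 163, 166]
row 60 [232, 232, 232, 233, 231, 232, 232, 233, 232, 233, 234, 235, 233, 234, 234, 235, 235, 235, 235, 236, 236, 236, 235, 236, 237, 237, 235, 237, 237, 237, 237, 238, 237, 237, 238, 237, 237, 237, 237, 236, 236, 236, 236, 236, 236, 236, 159, 158, 156, 157, 154, 156, 157, 155, 155, 152, 153, 151, 152, 150, 151, 154, 152, 151, 153, 152, 130, 31, 36, 35, 34, 31, 27, 25, 35, 28, 31, 98, 107, 112]
row 80 [235, 235, 233, 234, 235, 234, 234, 235, 236, 236, 234, 236, 236, 236, 236, 235, 236, 238, 238, 236, 236, 237, 237, 238, 239, 237, 238, 238, 237, 237, 238, 237, 239, 238, 238, 237, 238, 237, 238, 237, 237, 237, 237, 237, 161, 159, 160, 158, 155, 156, 157, 154, 156, 155, 155, 151, 156, 153, 153, 154, 155, 153, 153, 155, 145, 34, 37, 38, 35, 36, 38, 39, 33, 42, 35, 33, 66, 33, 34, 33]
row 100 [234, 235, 235, 236, 236, 237, 236, 236, 237, 235, 236, 238, 236, 237, 236, 237, 237, 237, 238, 238, 237, 239, 238, 236, 238, 238, 236, 237, 237, 237, 237, 239, 238, 239, 238, 237, 236, 236, 237, 238, 231, 159, 160, 162, 159, 158, 158, 157, 157, 157, 157, 156, 158, 154, 154, 156, 155, 152, 154, 155, 152, 154, 155, 154, 154, 155, 152, 152, 153, 154, 75, 33, 123, 120, 163, 167, 163, 170, 153, 39]
```

```bash
python3 - <<'E'
import cv2
g=cv2.cvtColor(cv2.imread("pics/w20.png"),cv2.COLOR_BGR2GRAY)
for r in (142,150,160,175): print(r,"L",g[r,160:200:2].tolist(),"R",g[r,316:352:2].tolist())
for c in (220,300): print(c,g[122:150:2,c].tolist())
E
python3 m.py
```

```text
142 L [238, 237, 237, 236, 238, 170, 174, 174, 170, 174, 175, 174, 175, 172, 175, 174, 173, 173, 170, 172] R [98, 97, 97, 98, 97, 100, 97, 102, 100, 98, 100, 143, 154, 153, 155, 152, 156, 154]
150 L [238, 237, 237, 236, 236, 189, 168, 171, 171, 175, 174, 143, 90, 86, 90, 108, 109, 109, 173, 171] R [97, 96, 63, 63, 80, 95, 98, 100, 98, 100, 95, 146, 152, 154, 156, 153, 156, 154]
160 L [237, 237, 238, 236, 238, 221, 167, 170, 167, 170, 170, 152, 89, 81, 79, 108, 105, 106, 108, 169] R [98, 92, 62, 63, 88, 101, 97, 98, 99, 98, 107, 154, 154, 157, 153, 155, 154, 154]
175 L [235, 235, 236, 236, 237, 235, 174, 165, 165, 165, 169, 168, 121, 77, 77, 94, 106, 102, 135, 139] R [95, 73, 62, 68, 98, 96, 99, 94, 96, 95, 146, 156, 155, 153, 156, 152, 153, 155]
220 [237, 218, 161, 162, 161, 142, 149, 143, 107, 108, 105, 103, 96, 103]
300 [157, 155, 156, 152, 155, 140, 94, 100, 102, 97, 97, 98, 89, 102]
24.175 [ 0.6455 -0.3006  0.0401] yaw 8.82 w 0.0449 F [ 0.3392 -0.898  -2.1696] M [-0.0183 -0.0051  0.009 ] t6 [-0.0008  0.0018  0.    ] q6 0.8223347371289946
```

Request:
apply_moves(
  deltas=[
    [[-1.3,-1.2,4],0,0.4],
    [[-1.3,-1.2,7],0,0.4],
    [[-1.3,-1.2,7],0,0.4],
    [[-1.3,-1.2,7],0,0.4],
  ],
)

```text
time_s: 24.68
ee_pos: [0.6441, -0.2996, 0.0332]
tool_rot: [0.0, 0.997, 0.077, 0.0]
force: [0.7, -0.2, -1.8]
width: 0.0449
```

```bash
python3 m.py
```

```text
24.675 [ 0.6441 -0.2996  0.0332] yaw 8.81 w 0.0449 F [ 0.7193 -0.1683 -1.7889] M [-0.0222  0.0465  0.0404] t6 [-0.0007  0.0086  0.    ] q6 0.8223466845909345
```

Request:
apply_moves(
  deltas=[
    [[0,0,1],0,0.4],
    [[0,0,1],0,0.4],
  ],
)

```text
time_s: 24.92
ee_pos: [0.644, -0.2996, 0.0322]
tool_rot: [-0.0, 0.997, 0.077, -0.0]
force: [0.3, 0.1, -1.8]
width: 0.0451
```

```bash
python3 m.py
```

```text
24.925 [ 0.644  -0.2996  0.0322] yaw 8.81 w 0.0451 F [ 0.3203  0.1441 -1.821 ] M [-0.0037 -0.0032  0.0148] t6 [-0.001  -0.0051 -0.    ] q6 0.8223841420579131
```

Request:
apply_moves(
  deltas=[
    [[0,0,1],0,0.4],
    [[0,0,1],0,0.4],
  ],
)

```text
time_s: 25.18
ee_pos: [0.644, -0.2996, 0.0311]
tool_rot: [-0.0, 0.997, 0.077, -0.0]
force: [0.5, 0.1, -2.4]
width: 0.0452
```

```bash
python3 m.py
```

```text
25.175 [ 0.644  -0.2996  0.0311] yaw 8.81 w 0.0452 F [ 0.4858  0.1204 -2.4362] M [0.0308 0.0322 0.0638] t6 [-0.001  -0.0044 -0.    ] q6 0.8224014177157954
```

Request:
apply_moves(
  deltas=[
    [[0,0,1],0,0.4],
    [[0,0,1],0,0.4],
  ],
)

```text
time_s: 25.42
ee_pos: [0.644, -0.2996, 0.03]
tool_rot: [-0.0, 0.997, 0.077, -0.0]
force: [0.6, -0.6, -2.1]
width: 0.0452
```

```bash
python3 m.py
```

```text
25.425 [ 0.644  -0.2996  0.03  ] yaw 8.81 w 0.0452 F [ 0.5667 -0.6397 -2.1426] M [ 0.0329  0.0253 -0.0186] t6 [-0.001 -0.004  0.   ] q6 0.8223757083062995
```

Request:
apply_moves(
  deltas=[
    [[0,0,1],0,0.4],
    [[0,0,1],0,0.4],
  ],
)

```text
time_s: 25.68
ee_pos: [0.6442, -0.2997, 0.0297]
tool_rot: [0.0, 0.997, 0.077, 0.0]
force: [-0.3, 0.9, 1.4]
width: 0.045
```

```bash
python3 m.py
```

```text
25.675 [ 0.6442 -0.2997  0.0297] yaw 8.81 w 0.045 F [-0.2885  0.8517  1.4048] M [ 0.1105  0.1558 -0.0053] t6 [-0.0322 -0.3218 -0.012 ] q6 0.8223432572753167
```

Request:
apply_moves(
  deltas=[
    [[0,0,1],0,0.4],
    [[0,0,1],0,0.4],
  ],
)

```text
time_s: 25.92
ee_pos: [0.6444, -0.2997, 0.0297]
tool_rot: [0.0, 0.997, 0.077, 0.0]
force: [-4.1, 2.5, 6.2]
width: 0.0452
```

```bash
python3 m.py
```

```text
25.925 [ 0.6444 -0.2997  0.0297] yaw 8.82 w 0.0452 F [-4.0734  2.4761  6.2153] M [ 0.3962  0.5962 -0.0024] t6 [-0.0378 -1.0437 -0.0233] q6 0.8224133144089584
```

The bottle is on the tray floor: the force changed from −2 to +6 N at TCP z 29.7 mm. I ease off, open, and lift away.

Request:
apply_moves(
  deltas=[
    [[0,0,-1],0,0.4],
    [[0,0,-1],0,0.75],
    [[0,0,-1],0,0.75],
    [[0,0,-1],0,0.75],
    [[0,0,-1],0,0.75],
  ],
)

```text
time_s: 26.55
ee_pos: [0.6441, -0.2997, 0.0291]
tool_rot: [0.0, 0.997, 0.077, 0.0]
force: [0.4, 1.6, 0.4]
width: 0.0639
```

```bash
python3 m.py
```

```text
26.55 [ 0.6441 -0.2997  0.0291] yaw 8.81 w 0.0639 F [0.3768 1.5574 0.384 ] M [ 0.0009 -0.0651  0.0051] t6 [-0.0002 -0.0009 -0.    ] q6 0.8223380841391874
```

Request:
apply_moves(
  deltas=[
    [[0,0,-15],0,0.75],
    [[0,0,-45],0,0.75],
    [[0,0,-90],0,0.75],
    [[0,0,-130],0,0.75],
    [[0,0,-170],0,0.75],
  ],
)

```text
time_s: 27.18
ee_pos: [0.6442, -0.2997, 0.2021]
tool_rot: [0.001, 0.997, 0.077, 0.001]
force: [0.6, -0.2, -0.1]
width: 0.0641
```

Request:
apply_moves(
  deltas=[
    [[-50,0,-20],0,0.75],
    [[-60,0,-40],0,0.75],
    [[-60,0,-40],0,0.75],
    [[-60,0,-40],0,0.75],
  ],
)

```text
time_s: 27.68
ee_pos: [0.5852, -0.3086, 0.2387]
tool_rot: [-0.0, 0.997, 0.077, -0.0]
force: [-0.0, 1.2, -0.7]
width: 0.0637
```

```bash
python3 m.py; python3 chk.py s21
python3 - <<'E'
from h import *
from fit2 import H as H0,D,o,T
s=env.sense();f=cams.grab_frame("wrist");im=f["image"];cv2.imwrite("pics/w21.png",im);np.savez("w21.npz",p=s["ee_pos"],q=s["tool_rot"])
C=T(s["ee_pos"],s["tool_rot"])@H0@D(o.x[2:8])
a=np.linspace(0,6.283,60)
print("cap pred",proj(f,C,np.c_[.644+.018*np.cos(a),-.2997+.018*np.sin(a),np.full(60,.118)]).min(0),proj(f,C,np.c_[.644+.018*np.cos(a),-.2997+.018*np.sin(a),np.full(60,.118)]).max(0))
g=cv2.cvtColor(im,cv2.COLOR_BGR2GRAY)
m=(g<75).astype(np.uint8);m=cv2.morphologyEx(m,cv2.MORPH_OPEN,np.ones((3,3)))
n,l,st,ce=cv2.connectedComponentsWithStats(m)
for i in range(1,n):
    if 200<st[i,4]<6000: print(st[i],ce[i].round(1))
sc=cams.grab_frame("scene");Cs=campose(sc)
print("scene cap top pred",proj(sc,Cs,[(.644,-.2997,.118),(.644,-.2997,.094),(.644,-.2997,.004)]))
E
```

```text
27.675 [ 0.5852 -0.3086  0.2387] yaw 8.83 w 0.0637 F [-0.0094  1.1993 -0.6595] M [-0.0135 -0.0029  0.024 ] t6 [-0.0084 -0.0002  0.0012] q6 0.7602272542348069
[206 150  21  10] 133 [215.5 155.1]
[172 157  35  19] 341 [185.8 166.4]
[235 173  16  16] 213 [242.2 180.4]
[199 185  17  17] 238 [207.2 192.7]
[255 190  22  21] 326 [265.6 201.2]
[130 203  47  65] 1021 [145.2 233. ]
[279 212   9  15] 77 [283.8 218.8]
cap pred [238.7955  97.5648] [276.0091 135.5958]
[ 390    0  104   69 4701] [441.8  30.3]
[ 326    8   53   45 1066] [346.4  30.6]
[356  41  21  24 284] [365.4  52.5]
[487  69  25  30 390] [502.5  80.1]
[453  83  20  47 340] [459.8 103.5]
[368  95  36  31 273] [386.3 108.1]
[241 100  34  35 930] [258.1 117.2]
[417 139  25  26 466] [429.7 151.8]
[223 214  33  35 938] [238.8 231.1]
scene cap top pred [[179.0937 163.7222]
 [179.9051 172.1116]
 [182.7712 201.6979]]
```

```bash
python3 - <<'E'
import cv2,numpy as np
a=cv2.imread("pics/s2.png");b=cv2.imread("pics/s21.png")
for n,(x,y,w,h) in {"vial blue":(276,200,16,28),"vial dark":(266,186,14,16),"pen":(228,256,54,38),"capA":(196,182,24,40),"capB":(232,171,24,34),"capD":(250,190,28,50),"rackfront":(195,235,90,32)}.items():
    t=a[y:y+h,x:x+w];r=cv2.matchTemplate(b[y-10:y+h+10,x-10:x+w+10],t,cv2.TM_CCOEFF_NORMED);_,v,_,p=cv2.minMaxLoc(r);print(n,round(v,3),p[0]-10,p[1]-10)
# tape in wrist views: project before/after
from h import *
from fit2 import H as H0,D,o,T
z=np.load("w21.npz");f=cams.grab_frame("wrist");C=T(z["p"],z["q"])@H0@D(o.x[2:8]);C2=np.load("w2.npz")["C"]@np.linalg.inv(H0)@H0@D(o.x[2:8])
im=cv2.imread("pics/w21.png");g=cv2.cvtColor(im,cv2.COLOR_BGR2GRAY)
tp=pix2plane(f,C2,[(150+150/2.5,182/2.5)],.019);print("tape",tp,proj(f,C,tp))
u,v=proj(f,C,tp)[0].astype(int);print(g[max(v,0),u-40:u+40:4].tolist())
E
python3 m.py
```

```text
vial blue 1.0 0 0
vial dark 1.0 0 0
pen 0.999 0 0
capA 0.908 0 0
capB 0.985 0 0
capD 0.994 0 0
rackfront 0.959 0 0
tape [[ 0.6279 -0.2054  0.019 ]] [[183.4889 115.8044]]
[236, 235, 236, 237, 80, 82, 156, 123, 216, 236, 238, 235, 237, 103, 75, 74, 160, 237, 164, 165]
27.975 [ 0.5849 -0.3085  0.2383] yaw 8.84 w 0.0641 F [ 0.1851 -0.1155  0.8353] M [0.0021 0.012  0.0545] t6 [0.001  0.0036 0.0005] q6 0.7600322308791476
```

```bash
python3 -c "
from station import env
print(env.close_job()); print(env.sense()['time_s'])"
```

```text
the job is handed in; nothing more can be done
None
the job is handed in; nothing more can be done
```

The loose bottle was the near-left one, which I called C. It now stands upright in the middle of the tray, and the job is handed in at about 28 s of the 69 s allowed. No verdict was reported.

**Cap tests:**

| Cap | Position in rack | Torque reached | Result |
|---|---|---|---|
| D | near right | about 0.33 N m | held |
| B | far right | about 0.33 N m | held |
| A | far left | about 0.32 N m | held |
| C | near left | about 0.10 N m | gave, turned about 39° |

I then took C by its flat sides, lifted it over the rack, and set it down until the force showed contact with the tray floor.

**Last checks:**
- **Bottle C:** its cap showed in the wrist view within about 2 to 3 px of where an upright bottle at the tray's middle should be.
- **Other objects:** the other three bottles, both vials and the pen matched the earlier picture with no shift. The tape ring is where it was.
- **Robot:** the arm was clear of everything at hand-in.

**What disagreed or stayed uncertain:**
- **Fingertips:** they sat about 33 mm behind the stated TCP, so I set grasp heights from the images.
- **Wrist camera:** its first scale was about 3% off, and I corrected it with a refit.
- **Cap D:** its torque levelled off near 0.32 N m instead of rising steadily. I judged it tight because that is well above the 0.2 N m at which a loose cap gives.
- **Final placement:** the picture limit was reached during the lift, so I checked the placement from image numbers and did not look at it.

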